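Load, cover and hand over the test-cassette carrier

TASK

Pack the test cassettes for the courier: press every cassette lying on the table fully down onto a pair of pins in the blue carrier, one cassette to a bay, any bay. Then set the light-blue cover fully home on the two pins on the carrier's end walls, and after that push the loaded, covered carrier along the table until it stands centred and square on the green pick-up mat. Leave the three yellow-lidded specimen cups beyond the work where they stand.

Things in the scene. Friction and masses are not known exactly. Their poses are not given: they have to be found in the camera images.
- cassA_mid (a point): Centre of test cassette A (None if absent; 2 or 3 alike are there), 19 mm above its underside. White plate 100 (own x) x 36 (y) x 10 mm, z up, two 11 mm through holes 38 mm either side along x. To hold it: a yellow rib across its middle, 12 mm thick along x, 32 mm along y, from 10 to 38 mm above the underside. 60 g. Same after a half turn about z.
- cassB_mid (a point): Centre of test cassette B (None if absent; 2 or 3 alike are there), 19 mm above its underside. White plate 100 (own x) x 36 (y) x 10 mm, z up, two 11 mm through holes 38 mm either side along x. To hold it: a yellow rib across its middle, 12 mm thick along x, 32 mm along y, from 10 to 38 mm above the underside. 60 g. Same after a half turn about z.
- cassC_mid (a point): Centre of test cassette C (None if absent; 2 or 3 alike are there), 19 mm above its underside. White plate 100 (own x) x 36 (y) x 10 mm, z up, two 11 mm through holes 38 mm either side along x. To hold it: a yellow rib across its middle, 12 mm thick along x, 32 mm along y, from 10 to 38 mm above the underside. 60 g. Same after a half turn about z.
- bay0_seat (a point): Where a cassette's centre point rests once seated in bay 0 of the carrier (carrier's axes; cassette x along carrier x, either way round): 39 mm above the carrier's underside, 42 mm to -y of its centre. Two steel pins, 8 mm thick, chamfered, stand here on the deck 38 mm either side along x, 14 mm tall (tips 34 mm above the underside).
- bay1_seat (a point): Where a cassette's centre point rests once seated in bay 1 of the carrier (carrier's axes; cassette x along carrier x, either way round): 39 mm above the carrier's underside, on its centre. Two steel pins, 8 mm thick, chamfered, stand here on the deck 38 mm either side along x, 14 mm tall (tips 34 mm above the underside).
- bay2_seat (a point): Where a cassette's centre point rests once seated in bay 2 of the carrier (carrier's axes; cassette x along carrier x, either way round): 39 mm above the carrier's underside, 42 mm to +y of its centre. Two steel pins, 8 mm thick, chamfered, stand here on the deck 38 mm either side along x, 14 mm tall (tips 34 mm above the underside).
- carrier_mid (a point): Centre of the underside of the loose blue carrier; z up. Deck 120 (own x) x 180 (own y, long) x 20 mm high; an end wall at each y end, 120 x 24 mm, top 62 mm above the underside, outer face flush with the deck's end. Flat sides and ends to push on, no handle. Three bays lie across it, 42 mm apart along y.
- cover_seat (a point): Where the cover's centre point rests once seated (carrier's axes; cover y along carrier y, either way round): 83 mm above the carrier's underside. Two steel pins, 10 mm thick, chamfered, 14 mm tall, stand on the end walls 78 mm either side along y (tips 76 mm above the underside). The seated cover lies on the walls, 4 mm clear of the cassettes' ribs.
- cover_mid (a point): Centre of the light-blue cover, 21 mm above its underside. Plate 100 (own x) x 180 (own y) x 8 mm, z up, two 13 mm through holes 78 mm either side along y. To hold it: a dark bar on its middle, 44 mm along x, 16 mm thick along y, from 8 to 42 mm above the underside. About 0.18 kg. Same after a half turn about z.
- carrier: The carrier itself, same origin and axes as carrier_mid. About 0.55 kg empty; loaded, it slides on the table under some 5 to 12 N.
- cover: The cover itself; origin at the centre of its underside, axes as cover_mid.
- mat_mid (a point): Centre of the green pick-up mat with a pale border, 170 (own x) x 230 mm (own y, long), flush with the table: things slide onto it without a step. The carrier's y should end along the mat's y, either way round. The mat may lie to the left or the right of the carrier.
- cup1_mid (a point): Specimen cup with a yellow lid, a bystander: 60 mm across, 66 mm tall; the point is 33 mm up.
- cup2_mid (a point): Specimen cup with a yellow lid, a bystander: 60 mm across, 66 mm tall; the point is 33 mm up.
- cup3_mid (a point): Specimen cup with a yellow lid, a bystander: 60 mm across, 66 mm tall; the point is 33 mm up.
There are look-alikes about, which are no part of the job. What is shaped like the part that bears cassB_mid but purple or red is not meant. What is shaped like the part that bears cassA_mid but pink is not meant.

How it is judged:
By the outcome, as a careful person would: the job done as asked, in the order asked, and still so for the second after the job is handed in, with the robot touching nothing.
Of cassA, cassB, cassC only 2 to 3 are there at a start; the rules pass over those that are not, and their reading is None.
At some moment in a run one of cassA, cassB, cassC, cover may be knocked a few centimetres aside while the robot is not near it.
Once in a run the grip may slacken for a moment while it holds something.
It also fails if it takes over 208 s, if anything falls off the work surface, if the arm or the gripper's body presses on something with over 40 N, if the wrist force passes 120 N, or if a joint passes its speed limit or range.

ROBOT

A 6-joint arm with a two-finger parallel gripper is mounted at the origin on the work surface. World frame = base frame: x ahead of the robot, y to its left, z up, the work surface at z = 0. Lengths are in mm, angles in rad, forces in N, time in s.
With the tool pointing down it reaches from about 350 to 800 mm from the base axis. Payload 7.3 kg.
Tool frame: the origin (TCP) lies midway between the tips of the shut fingers; the grasp point (between the pads) lies 19 mm behind it; z points along the fingers, y is the direction in which the jaws open and shut (so a half turn about z gives the same grasp; the last joint's range is limited). The gripper opens to 85 mm and grips with 20 to 120 N. Pads are 22 mm wide; open, the fingers measure 114 mm over their backs; the gripper's body (76 mm by 85 mm) begins 54 mm behind the grasp point. The pads swing forward as they close: fully open they stand 13 mm farther back than shut.
Start: joints at [1.112, 0.342, 1.524, -0, 1.275, -0.146], TCP at [161.54, 499.549, 231.322] pointing down, gripper open.
Joint ranges: [-2.53, 2.53], [-0.77, 2.02], [0.04, 2.7], [-1, 4.14], [0.28, 2.66], [-3.11, 3.11]. Speed limits (rad/s): [2.57, 2.57, 3.14, 3.14, 3.14, 3.14].

INTERFACE

Orientations are given as a unit quaternion [x, y, z, w].
In Python, from rig import readout, camera, ticket gives the robot as it stands.
- The arm moves only by the shell command python3 -m pendant 'ROWS'. ROWS is JSON, a list of rows, each a list of 7 numbers: the opening, from -1 (shut) to 1 (fully open), then the shift along the tool's x, y, z in mm, then the turn, a rotation vector about the tool's x, y, z in degrees. A call has 1 to 12 rows; each row is the pose to reach, as a shift and turn from the pose commanded when the call began, along the tool's axes at that moment; what a row does not reach only later rows make up. A row lasts 1/8 s, in which the tool goes at most 62.5 mm and 10.7 degrees, less where a joint would pass 70% of its speed; a pose out of reach is approached as far as the arm can. A call with a gripper value outside its range is refused whole. The fingers move at their own pace and stop on an object; the grip force is fixed at half the most. Time passes only in rows, so rows that repeat a pose let the fingers close. It gives the time, the measured TCP pose, the force and the opening at its end, in the units of the state.
- readout.read_state(): the state, without advancing time (a new reading comes with each control period).
- camera(name): name is "scene" or "top" or "wrist"; returns a dict with "color" (384x512x3 uint8, blue, green, red), "depth" (384x512 float32, mm along the optical axis (not along the pixel's ray), 0 where there is no reading), "mtx" (3x3 intrinsics, pixels), "extrinsics" (4x4, takes a point from world to camera coordinates). Camera axes: x right, y down, z forward; pixel columns grow to the right and rows downward; lengths in mm; the calibration is good to about 2 mm. The wrist camera is an equidistant fisheye: a pixel r from the principal point sees the ray r / f radians off the axis. A picture is of the moment at which its call begins.
- ticket.job_done(): hands the job in, once; it reports no verdict.
The state is a dict: "t": time; "joint_positions": joint angles; "dq": joint speeds; "effort": joint torques, N m; "eef_pos": TCP position; "orientation": TCP orientation; "contact_force": force on the tool from outside, world axes, zero at the start; "moment": the same for the moment, N m; "opening": opening from 0.0 (shut) to 1.0 (fully open).
Only numpy, scipy, OpenCV 4.12 (cv2) and the standard library are available. Lean on these libraries where they do the work, as an engineer would, in place of code of your own. Each camera call takes 0.05 s, during which the arm holds its last target.

## Working session

There is one attempt and no reset: what is moved stays moved. The work goes in short steps, Python scripts to look and compute and a shell command to move; the robot and the scene stay as the last step left them, time stands still between calls to the robot, and variables do not carry over. Pictures are saved under pics/ and viewed, and the job is handed in when it is done.

```bash
ls; mkdir -p pics
python3 - <<'E'
from rig import readout,camera
import cv2,numpy as np
print(readout.read_state())
for n in("scene","top","wrist"):
    c=camera(n); cv2.imwrite(f"pics/{n}0.png",c["color"]); print(n,c["mtx"].tolist(),np.round(c["extrinsics"],3).tolist())
E
```

```text
pics
{'t': 0.0, 'joint_positions': array([ 1.11202283e+00,  3.42724493e-01,  1.52501171e+00,  2.54040312e-05,
        1.27539512e+00, -1.46000260e-01]), 'dq': array([-0.00109048, -0.0002698 ,  0.00021092, -0.00010231, -0.00021861,
        0.00012711]), 'effort': array([-4.25492253e-04, -4.33677793e+01, -2.46007919e+01, -2.79975238e-04,
        7.88430800e-03, -5.05956143e-05]), 'eef_pos': array([161.33614036, 499.17946506, 230.62689114]), 'orientation': array([ 1.55753563e-01,  9.87795645e-01, -7.30811462e-04, -2.40705570e-04]), 'contact_force': array([ 0.80562111, -0.54138438, -0.31938491]), 'moment': array([-0.01800471,  0.06804852,  0.02760707]), 'opening': 1.000571262325067}
scene [[445.3587116776022, 0.0, 248.92430684033866], [0.0, 445.3587116776022, 186.50708536671218], [0.0, 0.0, 1.0]] [[-0.755, 0.655, 0.017, 482.452], [0.369, 0.447, -0.815, -106.535], [-0.542, -0.609, -0.579, 1689.968], [0.0, 0.0, 0.0, 1.0]]
top [[469.0002953733898, 0.0, 249.7328654405725], [0.0, 469.0002953733898, 186.8816064216274], [0.0, 0.0, 1.0]] [[0.081, -0.997, 0.0, -112.281], [-0.977, -0.079, -0.2, 549.507], [0.199, 0.016, -0.98, 1250.753], [0.0, 0.0, 0.0, 1.0]]
wrist [[297.3186396354542, 0.0, 257.34159503926713], [0.0, 297.3186396354542, 192.0271093039249], [0.0, 0.0, 1.0]] [[0.306, 0.952, -0.003, -523.329], [0.901, -0.289, 0.324, -42.572], [0.307, -0.102, -0.946, 381.762], [0.0, 0.0, 0.0, 1.0]]
```

View pics/top0.png

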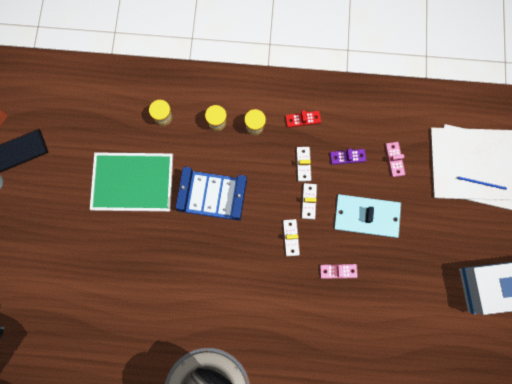

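View pics/scene0.png

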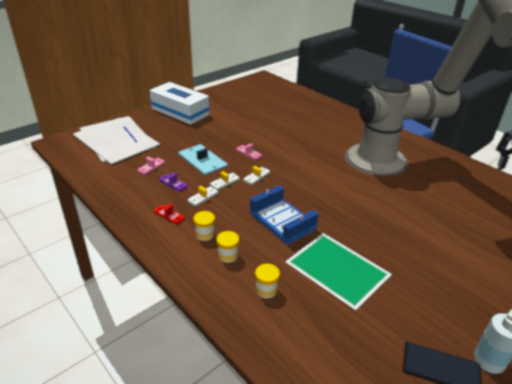

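View pics/wrist0.png

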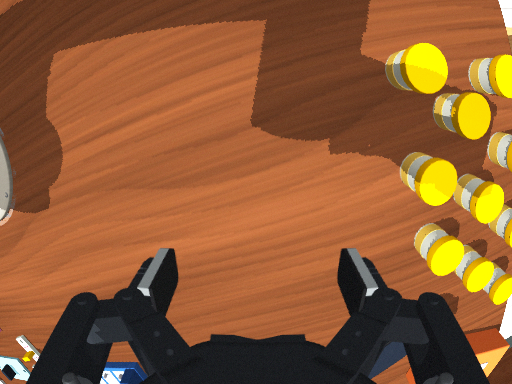

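The top view shows three white cassettes with yellow ribs at (304,163), (309,200) and (291,237). The look-alikes are red (303,118), purple (348,156), pink (396,159) and pink (339,271), and none of them is wanted. The cover is at (368,215), the carrier at (211,194), the mat at (132,181), and the cups at (160,112), (216,117) and (255,121).

```bash
cat > h.py <<'E'
from rig import readout,camera
import cv2,numpy as np
from scipy.spatial.transform import Rotation as R
def cloud(c):
    d=c["depth"].astype(float); v,u=np.indices(d.shape); K=c["mtx"]
    P=np.stack([(u-K[0,2])/K[0,0]*d,(v-K[1,2])/K[1,1]*d,d],-1)
    E=np.array(c["extrinsics"]); return (P-E[:3,3])@E[:3,:3]
def crop(c,u0,v0,u1,v1,s,name):
    cv2.imwrite(f"pics/{name}.png",cv2.resize(c["color"][v0:v1,u0:u1],None,fx=s,fy=s,interpolation=cv2.INTER_CUBIC))
def rays(c,u,v,z):
    "intersect pinhole pixels with plane z"
    K=c["mtx"];E=np.array(c["extrinsics"]);
    d=np.stack([(np.asarray(u)-K[0,2])/K[0,0],(np.asarray(v)-K[1,2])/K[1,1],np.ones(np.shape(u))],-1)@E[:3,:3]
    o=-E[:3,:3].T@E[:3,3]
    return o+d*((z-o[2])/d[...,2])[...,None]
def blob(c,mask,box):
    m=np.zeros(mask.shape,bool);u0,v0,u1,v1=box;m[v0:v1,u0:u1]=mask[v0:v1,u0:u1];return m
def rect(c,m,z):
    "min-area rectangle in world of mask pixels at height z"
    v,u=np.nonzero(m)
    # use subpixel contour corners +-0.5
    P=np.concatenate([rays(c,u+a,v+b,z)[:,:2] for a in(-.5,.5) for b in(-.5,.5)]).astype(np.float32)
    (x,y),(w,h),a=cv2.minAreaRect(P)
    if w<h: w,h,a=h,w,a+90
    return np.round([x,y,w,h,(a+90)%180-90],1)
E
python3 - <<'E'
from h import *
c=camera("top");im=c["color"].astype(int);P=cloud(c)
crop(c,80,90,420,290,2.35,"crop0")
hsv=cv2.cvtColor(c["color"],cv2.COLOR_BGR2HSV)
H,S,V=[hsv[...,i].astype(int) for i in range(3)]
print("table z",np.median(P[240:300,100:200,2]))
wy=((S<60)&(V>120))
yel=(abs(H-28)<6)&(S>120)&(V>100)
for b in [(290,140,320,182),(298,181,322,222),(278,217,305,260)]:
    m=blob(c,wy|yel,b); n,l,st,_=cv2.connectedComponentsWithStats(m.astype(np.uint8)); k=1+np.argmax(st[1:,4]); m=l==k
    my=blob(c,yel,b)
    print(b,"plate",rect(c,m&~my,10),"rib z",P[my][:,2].round(0).max(), "rib",np.median(P[my],0).round(1), st[k])
m=blob(c,(abs(H-95)<12)&(S>40)&(V>120),(325,185,410,245));print("cover",rect(c,m,8),np.median(P[m],0).round(1))
m=blob(c,(abs(H-110)<15)&(S>130),(170,160,250,225));print("carrier",np.percentile(P[m][:,2],[1,25,50,75,99]).round(0),rect(c,m&(P[...,2]>50),62))
m=blob(c,(abs(H-75)<15)&(S>120),(80,140,180,220));print("mat green",rect(c,m,0),P[m].mean(0).round(1))
for b in[(145,95,175,130),(203,100,230,135),(243,105,270,137)]:
    m=blob(c,yel,b);m&=P[...,2]>60;print("cup",P[m].mean(0).round(0))
E
```

```text
table z 1.3356407191162194
(290, 140, 320, 182) plate [ 621.9 -220.3   54.7   41.7    8.1] rib z 43.0 rib [ 646.8 -218.2   37.5] [297 164  15  18 220]
(298, 181, 322, 222) plate [ 5.393e+02 -2.393e+02  1.066e+02  4.200e+01  3.000e-01] rib z 44.0 rib [ 538.1 -239.    37.6] [302 183  15  37 465]
(278, 217, 305, 260) plate [ 431.4 -194.6  106.    42.3    8.8] rib z 45.0 rib [ 430.2 -194.8   38.8] [283 219  17  37 478]
cover [ 510.8 -407.4  183.4  104.7   87. ] [ 509.6 -403.3    8.7]
carrier [13. 23. 60. 64. 69.] [532.1  38.5 182.6 121.   86. ]
mat green [557.5 278.8 214.8 154.8 -86.2] [555.2 277.    6.3]
cup [759. 209.  67.]
cup [753.  46.  75.]
cup [751. -66.  71.]
```

View pics/crop0.png

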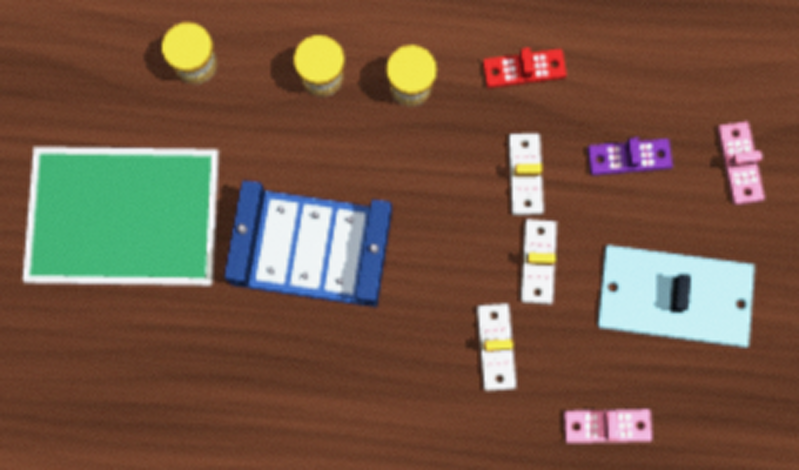

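```bash
cat >> h.py <<'E'
def tool():
    s=readout.read_state(); return s,np.array(s["eef_pos"]),R.from_quat(s["orientation"])
def jaw():
    s,p,r=tool(); y=r.as_matrix()[:,1]; return np.degrees(np.arctan2(y[1],y[0]))
def go(x,y,z,ang):
    "print shift, turn in tool axes for tool-down pose with jaws along ang deg (mod 180)"
    s,p,r=tool(); cur=jaw(); d=(ang-cur+90)%180-90; a=np.radians(cur+d)
    Y=np.array([np.cos(a),np.sin(a),0]);Z=np.array([0,0,-1.]);X=np.cross(Y,Z)
    T=R.from_matrix(np.stack([X,Y,Z],1))
    sh=r.inv().apply(np.array([x,y,z])-p); tr=np.degrees((r.inv()*T).as_rotvec())
    print("t",round(s["t"],2),"at",p.round(1),"jaw",round(cur,2),"op",round(s["opening"],3),"F",s["contact_force"].round(1),"-> shift",sh.round(1),"turn",tr.round(2),"dq6",round(-d,1),"q",s["joint_positions"].round(2))
def wproj(c,P):
    E=np.array(c["extrinsics"]);K=c["mtx"];q=np.atleast_2d(P)@E[:3,:3].T+E[:3,3]
    th=np.arctan2(np.hypot(q[:,0],q[:,1]),q[:,2]);ph=np.arctan2(q[:,1],q[:,0]);r=K[0,0]*th
    return np.stack([K[0,2]+r*np.cos(ph),K[1,2]+r*np.sin(ph)],1)
def wray(c,u,v,z):
    E=np.array(c["extrinsics"]);K=c["mtx"];a=np.asarray(u,float)-K[0,2];b=np.asarray(v,float)-K[1,2];r=np.hypot(a,b);th=r/K[0,0]
    d=np.stack([np.sin(th)*a/np.maximum(r,1e-9),np.sin(th)*b/np.maximum(r,1e-9),np.cos(th)],-1)@E[:3,:3]
    o=-E[:3,:3].T@E[:3,3]; return o+d*((z-o[2])/d[...,2])[...,None]
E
python3 - <<'E'
from h import *
c=camera("wrist");E=np.array(c["extrinsics"]);o=-E[:3,:3].T@E[:3,3]
s,p,r=tool();print("cam in tool",r.inv().apply(o-p).round(1),"axis",r.inv().apply(E[2,:3]).round(3))
# pins of carrier in top view: dark spots
go(480,40,230,-4)
print(jaw())
c=camera("top");cv2.imwrite("pics/car.png",cv2.resize(c["color"][155:230,165:260],None,fx=8,fy=8,interpolation=cv2.INTER_CUBIC))
E
```

```text
cam in tool [  84.    -0.5 -142.6] axis [-0.324 -0.001  0.946]
t 0.25 at [161.5 499.4 231. ] jaw 72.08 op 0.995 F [ 0.5 -0.8 -0.3] -> shift [-444.4 -339.1    1.2] turn [-4.000e-02  2.000e-02  7.608e+01] dq6 76.1 q [ 1.11  0.34  1.52 -0.    1.28 -0.15]
72.07722982155828
```

View pics/car.png

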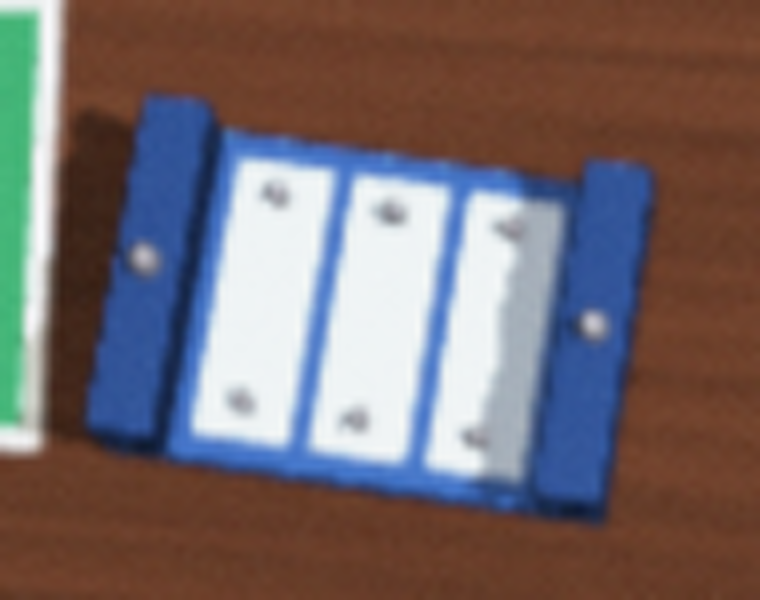

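Run:
```python
from h import *
go(530,70,260,-4)
```

```text
t 0.3 at [161.5 499.4 231.1] jaw 72.08 op 0.998 F [-0.2  0.2 -0.3] -> shift [-482.8 -295.2  -28.8] turn [-3.000e-02  1.000e-02  7.608e+01] dq6 76.1 q [ 1.11  0.34  1.52 -0.    1.28 -0.15]
```

```bash
python3 -m pendant '[[1,-60,-40,-29,0,0,10],[1,-120,-75,-29,0,0,19],[1,-180,-112,-29,0,0,29],[1,-240,-150,-29,0,0,38],[1,-300,-187,-29,0,0,48],[1,-360,-224,-29,0,0,57],[1,-420,-260,-29,0,0,67],[1,-470,-290,-29,0,0,76],[1,-483,-295,-29,0,0,76],[1,-483,-295,-29,0,0,76],[1,-483,-295,-29,0,0,76],[1,-483,-295,-29,0,0,76]]'
python3 - <<'E'
from h import *
go(530,70,260,-4)
c=camera("wrist");cv2.imwrite("pics/w1.png",c["color"])
E
```

```text
t: 1.8
eef_pos: [529.5, 71.4, 260.4]
orientation: [0.73, 0.683, 0.0, -0.0]
contact_force: [-0.4, 0.2, -0.8]
opening: 0.996
t 1.8 at [529.5  71.4 260.4] jaw -3.84 op 0.996 F [-0.4  0.2 -0.8] -> shift [-1.4  0.6  0.4] turn [-0.02 -0.02  0.16] dq6 0.2 q [-0.01  0.34  1.45  0.    1.36  0.06]
```

View pics/w1.png

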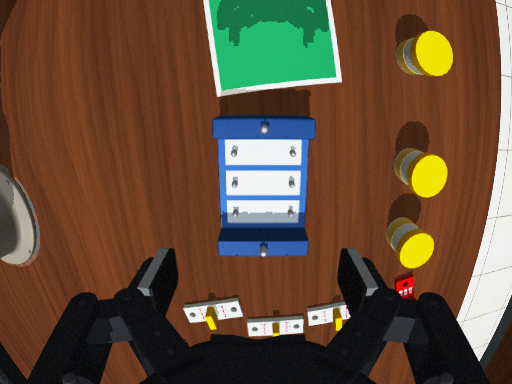

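Run:
```python
from h import *
c=camera("wrist");crop(c,205,110,325,260,5,"w1c"); 
import pickle;pickle.dump(c,open("w1.pkl","wb"));t=camera("top");pickle.dump(t,open("t1.pkl","wb"))
print(readout.read_state()["eef_pos"])
```

```text
[529.69645223  71.39928031 260.66025699]
```

View pics/w1c.png

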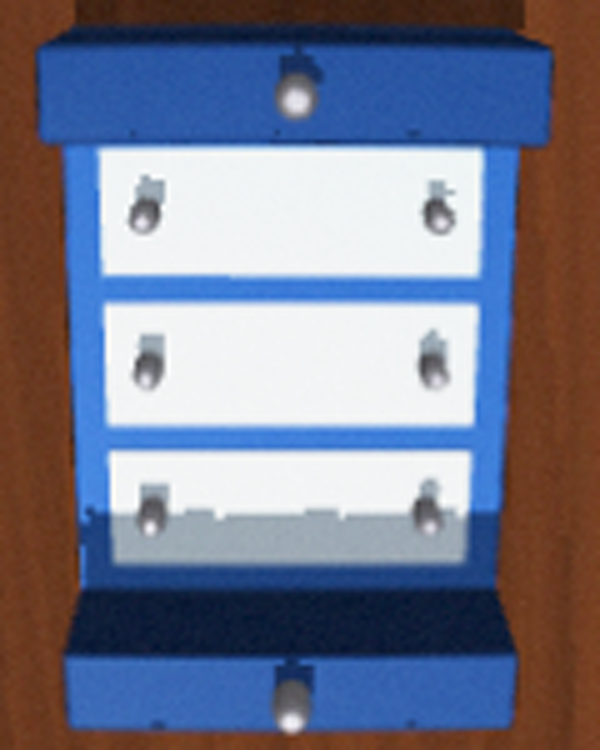

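Pin tips in the crop (÷5, plus (205,110)): wall pins at (295,97) and (291,716), deck pins at (144,221)/(441,219), (147,375)/(436,374) and (150,524)/(430,522).

```bash
cat > fitc.py <<'E'
from h import *
# model points (carrier frame) : tips ; fit pose in plane
def fit(M,W):
    M=np.array(M)[:,:2];W=W[:,:2];mm=M.mean(0);wm=W.mean(0)
    a,b=M-mm,W-wm;th=np.arctan2((a[:,0]*b[:,1]-a[:,1]*b[:,0]).sum(),(a*b).sum())
    Rm=np.array([[np.cos(th),-np.sin(th)],[np.sin(th),np.cos(th)]]);t=wm-Rm@mm
    return t,np.degrees(th),(W-(M@Rm.T+t))
E
python3 - <<'E'
from fitc import *
import pickle
c=pickle.load(open("w1.pkl","rb"))
px=np.array([(295,97),(291,716),(144,221),(441,219),(147,375),(436,374),(150,524),(430,522)])/5.+[205-.4,110-.4]
z=[76,76]+[34]*6
W=np.array([wray(c,u,v,zz) for (u,v),zz in zip(px,z)])
M=[(0,78),(0,-78)]+[(s*38,y) for y in(42,0,-42) for s in(-1,1)]
t,a,r=fit(M,W);print("wrist",t.round(1),round(a,2));print(r.round(1).tolist())
t,a,r=fit(M[2:],W[2:]);print("deck only",t.round(1),round(a,2));t,a,r=fit(M[:2],W[:2]);print("wall only",t.round(1),round(a,2))
# top crop /8 +(165,155)
px=np.array([(143,255),(593,322),(240,400),(275,190),(352,418),(390,208),(470,437),(508,226)])/8.+[165-.45,155-.45]
c=pickle.load(open("t1.pkl","rb"))
W=np.array([rays(c,u,v,zz) for (u,v),zz in zip(px,z)])
t,a,r=fit(M,W);print("top",t.round(1),round(a,2));print(r.round(1).tolist())
E
```

```text
wrist [533.8  37.4] -3.64
[[-0.2, -0.3], [-0.3, 0.7], [0.5, -0.9], [-0.1, -0.3], [0.4, 0.2], [-0.1, 0.4], [-0.0, -0.1], [-0.1, 0.3]]
deck only [533.9  37.4] -3.58
wall only [533.6  37.6] -3.71
top [533.1  39.5] -4.18
[[0.2, -1.2], [0.7, -1.3], [-0.2, -0.9], [0.2, 0.1], [-0.3, 1.2], [0.1, 0.7], [-0.6, 1.2], [-0.0, 0.2]]
```

Run:
```python
from h import *
import pickle
c=pickle.load(open("t1.pkl","rb"))
for n,(a,b) in dict(c1=((525,145),(528,203)),c2=((541,231),(537,292)),c3=((494,315),(499,378))).items():
    W=[rays(c,u/2.35+79.7,v/2.35+89.7,10)[:2] for u,v in(a,b)];d=W[0]-W[1];print(n,(W[0]+W[1])/2,np.hypot(*d),np.degrees(np.arctan2(d[1],d[0])))
go(540,-140,260,0)
```

```text
c1 [ 647.53960515 -218.05910023] 74.1704957423763 6.1866781879773045
c2 [ 538.88954768 -239.64280927] 75.79187478652719 -0.5074295445485572
c3 [ 431.33101921 -194.48163083] 75.72262160434762 8.172883298143798
t 1.95 at [529.7  71.4 260.7] jaw -3.81 op 1.001 F [-0.1  0.2  0.2] -> shift [-210.2   24.3    0.6] turn [ 0.02 -0.01 -3.81] dq6 -3.8 q [-0.01  0.34  1.45  0.    1.36  0.06]
```

```bash
python3 -m pendant '[[1,-60,6,0,0,0,-1],[1,-120,12,0,0,0,-2],[1,-175,18,0,0,0,-3],[1,-222,24,0,0,0,-4],[1,-222,24,0,0,0,-4],[1,-222,24,0,0,0,-4],[1,-222,24,0,0,0,-4]]'
python3 - <<'E'
from h import *
import pickle
c=camera("wrist");pickle.dump(c,open("w2.pkl","wb"));cv2.imwrite("pics/w2.png",c["color"]);print(readout.read_state()["eef_pos"])
crop(c,170,120,350,250,4.4,"w2c")
E
```

```text
t: 2.82
eef_pos: [539.1, -151.3, 260.5]
orientation: [0.706, 0.708, 0.0, -0.0]
contact_force: [-0.1, -0.3, 0.8]
opening: 0.999
[ 539.18227386 -151.33098111  260.55314123]
```

View pics/w2.png

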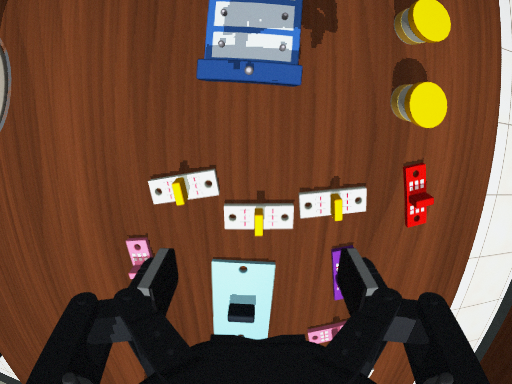

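View pics/w2c.png

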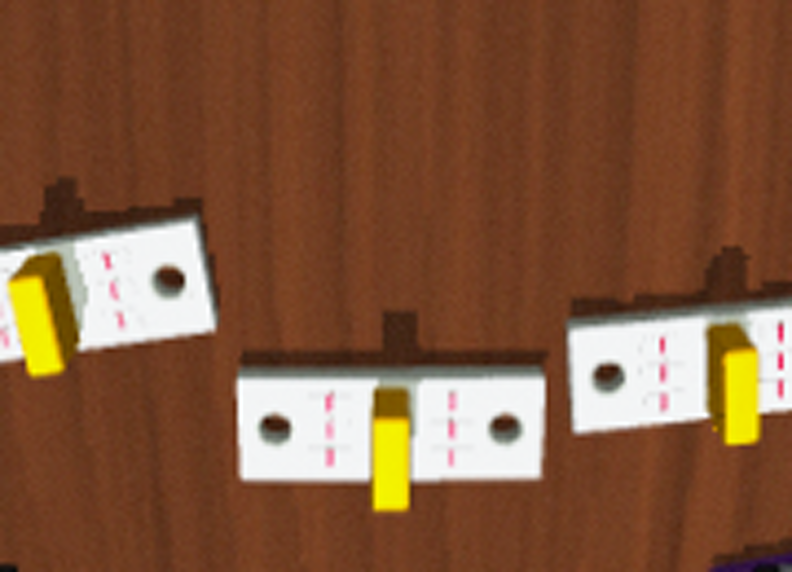

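Three cassettes are confirmed in the wrist picture: white with yellow ribs, at (184,186), (259,216) and (333,202). Purple (340,275), red (415,195) and the pinks (138,258) and (326,333) are look-alikes.

```bash
cat >> h.py <<'E'
def wcass(c,box,z=10):
    hsv=cv2.cvtColor(c["color"],cv2.COLOR_BGR2HSV);H,S,V=[hsv[...,i].astype(int) for i in range(3)]
    u0,v0,u1,v1=box
    yel=(abs(H-28)<7)&(S>120)&(V>60)
    m=np.zeros(H.shape,np.uint8);m[v0:v1,u0:u1]=((((S<70)&(V>140))|yel)[v0:v1,u0:u1])
    m=cv2.morphologyEx(m,cv2.MORPH_CLOSE,np.ones((7,7)))
    n,l,st,_=cv2.connectedComponentsWithStats(m);k=1+np.argmax(st[1:,4]);m=(l==k)
    # holes: dark pixels inside hull
    cn=cv2.findContours(m.astype(np.uint8),cv2.RETR_EXTERNAL,cv2.CHAIN_APPROX_NONE)[0][0]
    v,u=np.nonzero(m&~yel)
    P=np.concatenate([wray(c,u+a,v+b,z)[:,:2] for a in(-.5,.5) for b in(-.5,.5)]).astype(np.float32)
    (x,y),(w,h),a=cv2.minAreaRect(P)
    if w<h:w,h,a=h,w,a+90
    v,u=np.nonzero(blob(c,yel&(V>200),box));rp=wray(c,u,v,38)[:,:2]
    return np.round([x,y,w,h,(a+90)%180-90],1), "rib-top mean",rp.mean(0).round(1)
E
python3 - <<'E'
from h import *
import pickle
c=pickle.load(open("w2.pkl","rb"))
for n,b in dict(c3=(140,160,222,212),c2=(219,195,297,240),c1=(296,180,371,225)).items(): print(n,wcass(c,b))
def pt(x,y):return wray(c,170+x/4.4-.4,120+y/4.4-.4,10)[:2].round(1)
print("c2 holes",pt(275,428),pt(506,428),(pt(275,428)+pt(506,428))/2)
E
```

```text
c3 (array([ 431.8, -198.7,  103.3,   42.2,    9.1]), 'rib-top mean', array([ 432.2, -196.5]))
c2 (array([ 5.403e+02, -2.443e+02,  1.025e+02,  4.440e+01,  3.000e-01]), 'rib-top mean', array([ 540.5, -241. ]))
c1 (array([ 649.1, -219.5,  103.2,   40. ,    6.2]), 'rib-top mean', array([ 648.7, -218.7]))
c2 holes [ 502.4 -241.5] [ 578.4 -241.1] [ 540.4 -241.3]
```

Run:
```python
from h import *
go(540.4,-241.3,60,0.3)
```

```text
t 2.88 at [ 539.2 -151.3  260.6] jaw 0.2 op 1.002 F [1.2 0.8 0.9] -> shift [-90.    0.8 200.5] turn [ 0.02 -0.01 -0.1 ] dq6 -0.1 q [-0.41  0.39  1.38  0.    1.38 -0.41]
```

```bash
python3 -m pendant '[[0,-30,0.4,50,0,0,-0.1],[0,-60,0.8,100,0,0,-0.1],[0,-85,1,150,0,0,-0.1],[0,-90,1,195,0,0,-0.1],[0,-90,1,200,0,0,-0.1],[0,-90,1,200,0,0,-0.1],[0,-90,1,200,0,0,-0.1]]'
python3 - <<'E'
from h import *
c=camera("wrist");cv2.imwrite("pics/w3.png",c["color"])
go(540.4,-241.3,13,0.3)
E
```

```text
t: 3.75
eef_pos: [541.6, -242.9, 62.7]
orientation: [0.706, 0.709, 0.001, 0.002]
contact_force: [0.5, -0.1, 0.5]
opening: 0.499
t 3.8 at [ 541.5 -242.9   62.5] jaw 0.23 op 0.497 F [-0.3  0.4 -0. ] -> shift [ 1.7 -1.2 49.5] turn [ 0.19  0.11 -0.07] dq6 -0.1 q [-0.55  0.64  1.54  0.    0.96 -0.55]
```

View pics/w3.png

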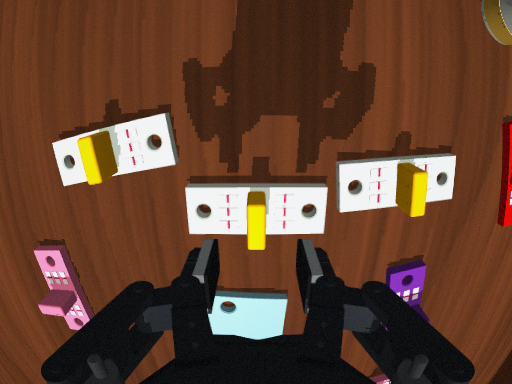

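```bash
python3 -m pendant '[[0,0,0,20,0,0,0],[0,0,0,40,0,0,0],[0,0,0,47,0,0,0],[0,0,0,47,0,0,0],[0,0,0,47,0,0,0],[-1,0,0,47,0,0,0],[-1,0,0,47,0,0,0],[-1,0,0,47,0,0,0],[-1,0,0,47,0,0,0],[-1,0,0,47,0,0,0]]'
python3 - <<'E'
from h import *
go(540.4,-241.3,13,0.3)
E
```

```text
t: 5.05
eef_pos: [540.6, -243.1, 14.0]
orientation: [0.706, 0.708, 0.0, 0.001]
contact_force: [-1.2, -0.2, 5.7]
opening: 0.128
t 5.05 at [ 540.6 -243.1   14. ] jaw 0.18 op 0.128 F [-1.2 -0.2  5.7] -> shift [ 1.8 -0.2  1. ] turn [ 0.06  0.03 -0.12] dq6 -0.1 q [-0.55  0.7   1.57  0.    0.87 -0.56]
```

```bash
python3 -m pendant '[[-1,0,0,-30,0,0,0],[-1,0,0,-70,0,0,0],[-1,0,0,-110,0,0,0],[-1,0,0,-120,0,0,0],[-1,0,0,-120,0,0,0],[-1,0,0,-120,0,0,0]]'
python3 - <<'E'
from h import *
c=camera("wrist");cv2.imwrite("pics/w4.png",c["color"])
go(536.5,77.5,120,-3.65)
E
```

```text
t: 5.8
eef_pos: [539.3, -242.3, 131.4]
orientation: [0.706, 0.708, -0.0, -0.002]
contact_force: [0.6, -0.3, -1.1]
opening: 0.129
t 5.85 at [ 539.4 -242.4  131.4] jaw 0.18 op 0.124 F [-0.1  0.7 -0.5] -> shift [319.9  -1.8  12. ] turn [-0.17 -0.1   3.83] dq6 3.8 q [-0.55  0.55  1.47  0.    1.12 -0.56]
```

View pics/w4.png

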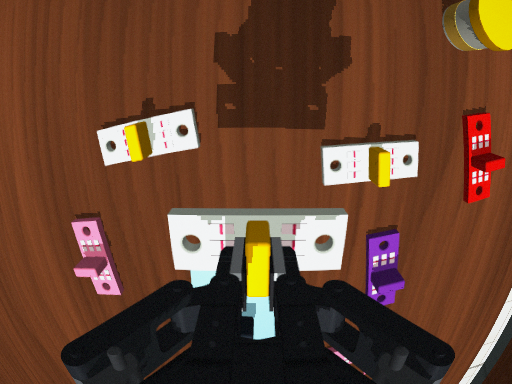

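```bash
cat >> h.py <<'E'
def held(c,a,b,drop=4):
    "hole px a,b -> midpoint and angle rel. to tool, at plate top drop mm above TCP-plane... (z = tcp - drop)"
    s,p,r=tool(); W=[wray(c,u,v,p[2]-drop) for u,v in(a,b)]
    m=(W[0]+W[1])/2; d=W[1]-W[0]
    print("hole dist",np.hypot(*d[:2]).round(1),"mid world",m.round(1),"in tool",r.inv().apply(m-p).round(1),"ang",np.degrees(np.arctan2(d[1],d[0])).round(2),"jaw",round(jaw(),2),"tcp",p.round(1))
E
python3 - <<'E'
from h import *
import pickle
c=camera("wrist");crop(c,160,200,355,280,4,"w4c");pickle.dump(c,open("w4.pkl","wb"))
held(c,(191,241.6),(323.6,241.6))
E
```

```text
hole dist 75.4 mid world [ 538.7 -239.5  127.5] in tool [ 3.  -0.7  4. ] ang 0.36 jaw 0.18 tcp [ 539.5 -242.5  131.5]
```

View pics/w4c.png

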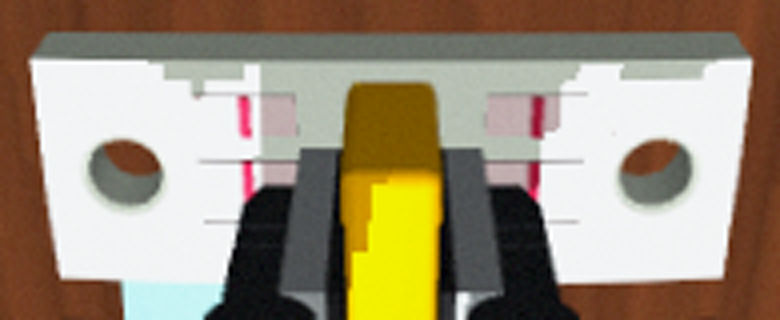

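```bash
python3 -m pendant '[[-1,60,0,0,0,0,1],[-1,120,-1,0,0,0,2],[-1,180,-1,0,0,0,3],[-1,240,-2,0,0,0,4],[-1,290,-2,0,0,0,4],[-1,320,-2,0,0,0,4],[-1,320,-2,20,0,0,3.8],[-1,320,-2,40,0,0,3.8],[-1,320,-2,40,0,0,3.8],[-1,320,-2,40,0,0,3.8],[-1,320,-2,40,0,0,3.8]]'
python3 - <<'E'
from h import *
import pickle
go(536.5,77.5,70,-3.65)
c=camera("wrist");crop(c,130,150,390,300,3,"w5c");pickle.dump(c,open("w5.pkl","wb"))
E
```

```text
t: 7.28
eef_pos: [537.7, 77.0, 94.0]
orientation: [0.729, 0.684, 0.001, 0.0]
contact_force: [1.0, -0.5, -0.2]
opening: 0.124
t 7.28 at [537.7  77.   94. ] jaw -3.64 op 0.124 F [ 1.  -0.5 -0.2] -> shift [ 0.4 -1.3 24. ] turn [ 0.08 -0.01  0.01] dq6 0.0 q [0.   0.52 1.66 0.   0.96 0.06]
```

View pics/w5c.png

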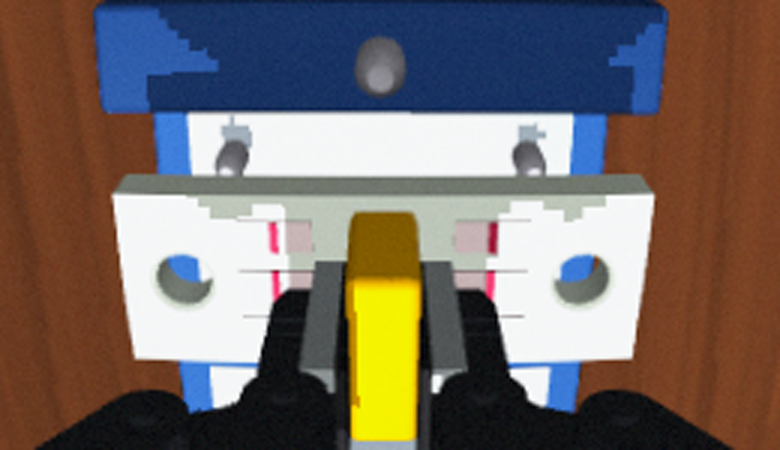

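Run:
```python
from h import *
import pickle
c=pickle.load(open("w5.pkl","rb"))
print(wray(c,130+381/3-.3,150+78/3-.3,76).round(1))
# predicted pixel of pin tips bay2
a=np.radians(-3.65);Rm=np.array([[np.cos(a),-np.sin(a)],[np.sin(a),np.cos(a)]])
for x,y,z in[(-38,42,34),(38,42,34),(-38,42,20),(38,42,20)]:
    w=Rm@[x,y]+[533.8,37.4]; p=wproj(c,[*w,z])[0];print((x,y,z),w.round(1),"crop",((p-[130,150]+.3)*3).round(0))
held(c,(130+185/3-.3,150+279/3-.3),(130+582/3-.3,150+279/3-.3))
go(536.6,77.4,58,-3.65)
```

```text
[539.2 114.5  76. ]
(-38, 42, 34) [498.6  81.7] crop [225. 169.]
(38, 42, 34) [574.4  76.9] crop [533. 170.]
(-38, 42, 20) [498.6  81.7] crop [234. 150.]
(38, 42, 20) [574.4  76.9] crop [525. 150.]
hole dist 75.5 mid world [537.5  79.1  90. ] in tool [ 2.1 -0.3  4. ] ang -3.59 jaw -3.63 tcp [537.7  77.   94. ]
t 7.33 at [537.7  77.   94. ] jaw -3.63 op 0.12 F [-0.2  0.5 -0.4] -> shift [ 0.3 -1.1 36. ] turn [ 0.08 -0.01  0.02] dq6 0.0 q [0.   0.52 1.66 0.   0.96 0.06]
```

```bash
python3 -m pendant '[[-1,0.3,-1.1,15,0,0,0],[-1,0.3,-1.1,30,0,0,0],[-1,0.3,-1.1,42,0,0,0],[-1,0.3,-1.1,42,0,0,0],[-1,0.3,-1.1,42,0,0,0],[-1,0.3,-1.1,42,0,0,0]]'
python3 - <<'E'
from h import *
go(536.5,77.3,34,-3.65)
E
```

```text
t: 8.07
eef_pos: [536.5, 77.5, 51.7]
orientation: [0.729, 0.684, 0.0, 0.0]
contact_force: [-0.5, 0.3, -1.0]
opening: 0.122
t 8.07 at [536.5  77.5  51.7] jaw -3.62 op 0.122 F [-0.5  0.3 -1. ] -> shift [-0.2 -0.  17.7] turn [ 0.06 -0.01  0.03] dq6 0.0 q [0.   0.58 1.7  0.   0.87 0.07]
```

```bash
python3 -m pendant '[[-1,-0.1,0,4,0,0,0],[-1,-0.1,0,8,0,0,0],[-1,-0.1,0,8,0,0,0]]'
python3 -m pendant '[[-1,0,0,4,0,0,0],[-1,0,0,9,0,0,0],[-1,0,0,9,0,0,0]]'
```

```text
t: 8.45
eef_pos: [535.8, 77.4, 42.9]
orientation: [0.729, 0.684, -0.0, -0.0]
contact_force: [1.1, -0.6, -0.6]
opening: 0.126
t: 8.82
eef_pos: [536.1, 77.4, 34.0]
orientation: [0.729, 0.684, -0.0, -0.0]
contact_force: [0.2, -0.1, -0.6]
opening: 0.128
```

```bash
python3 -m pendant '[[-1,0,0,2,0,0,0],[-1,0,0,3,0,0,0],[-1,0,0,3,0,0,0]]'
```

```text
t: 9.2
eef_pos: [536.2, 77.4, 33.9]
orientation: [0.729, 0.685, 0.0, 0.0]
contact_force: [-7.4, -0.5, 24.6]
opening: 0.127
```

```bash
python3 -m pendant '[[-1,0,0,-1,0,0,0],[-0.2,0,0,-1,0,0,0],[-0.2,0,0,-1,0,0,0],[-0.2,0,0,-20,0,0,0],[0,0,0,-70,0,0,0],[0,0,0,-110,0,0,0],[0,0,0,-110,0,0,0],[0,0,0,-110,0,0,0]]'
python3 - <<'E'
from h import *
c=camera("wrist");cv2.imwrite("pics/w6.png",c["color"])
t=camera("top");crop(t,160,130,420,260,3,"t6")
go(430.2,-196.5,140,9)
E
```

```text
t: 10.2
eef_pos: [535.5, 77.4, 140.3]
orientation: [0.729, 0.684, -0.001, -0.001]
contact_force: [-0.6, 0.0, -0.0]
opening: 0.499
t 10.3 at [535.2  77.3 139.7] jaw -3.63 op 0.501 F [ 0.3 -0.3  0.1] -> shift [-279.9  -87.5    0. ] turn [-1.800e-01 -1.000e-02 -1.263e+01] dq6 -12.6 q [0.   0.46 1.61 0.   1.07 0.06]
```

View pics/w6.png

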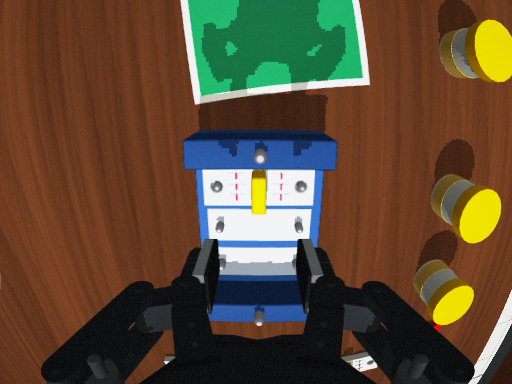

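View pics/t6.png

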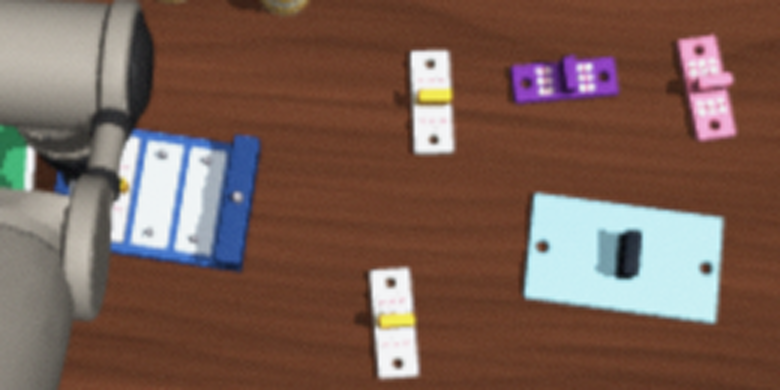

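```bash
python3 -m pendant '[[0,-55,-17,0,0,0,-2.5],[0,-110,-34,0,0,0,-5],[0,-165,-51,0,0,0,-7.5],[0,-220,-68,0,0,0,-10],[0,-265,-82,0,0,0,-12.6],[0,-280,-86,30,0,0,-12.6],[0,-280,-86,70,0,0,-12.6],[0,-280,-86,80,0,0,-12.6],[0,-280,-86,80,0,0,-12.6],[0,-280,-86,80,0,0,-12.6],[0,-280,-86,80,0,0,-12.6]]'
python3 - <<'E'
from h import *
c=camera("wrist");crop(c,120,130,390,290,2.9,"w7c")
go(432.1,-196.5,13,9)
E
```

```text
t: 11.68
eef_pos: [433.3, -196.8, 62.3]
orientation: [0.649, 0.76, 0.0, 0.001]
contact_force: [-0.3, -0.5, 0.3]
opening: 0.5
t 11.72 at [ 433.2 -196.8   62.2] jaw 9.0 op 0.503 F [-0.6  0.7 -0.6] -> shift [ 0.5 -1.1 49.2] turn [0.08 0.07 0.  ] dq6 0.0 q [-0.59  0.47  1.87  0.    0.8  -0.74]
```

View pics/w7c.png

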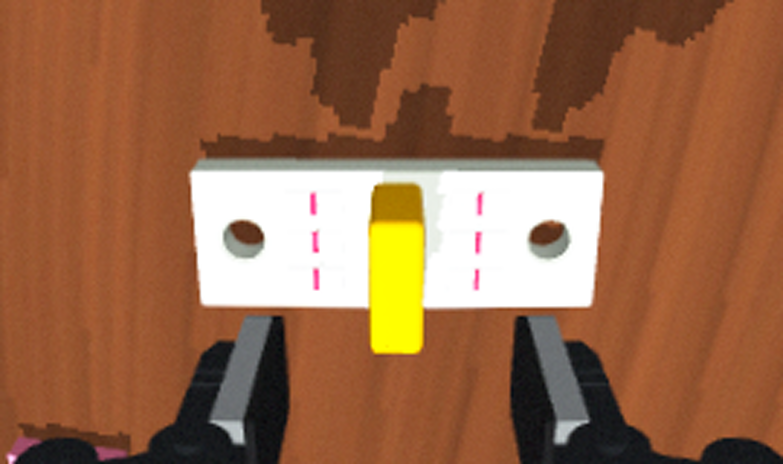

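```bash
python3 -m pendant '[[0,0,-0.5,20,0,0,0],[0,0,-0.5,40,0,0,0],[0,0.3,-0.5,47,0,0,0],[0,0.3,-0.5,47,0,0,0],[0,0.3,-0.5,47,0,0,0],[-1,0.3,-0.5,47,0,0,0],[-1,0.3,-0.5,47,0,0,0],[-1,0.3,-0.5,47,0,0,0],[-1,0.3,-0.5,47,0,0,0]]'
python3 - <<'E'
from h import *
go(432.1,-196.5,13,9)
E
python3 -m pendant '[[-1,0,0,-30,0,0,0],[-1,0,0,-70,0,0,0],[-1,0,0,-110,0,0,0],[-1,0,0,-120,0,0,0],[-1,0,0,-120,0,0,0],[-1,0,0,-120,0,0,0]]'
python3 - <<'E'
from h import *
import pickle
c=camera("wrist");crop(c,160,200,355,280,4,"w8c");pickle.dump(c,open("w8.pkl","wb"))
cv2.imwrite("pics/w8.png",c["color"])
t=camera("top");pickle.dump(t,open("t8.pkl","wb"));crop(t,160,130,420,260,3,"t8")
go(533.8,35.6,120,-3.65)
E
```

```text
t: 12.85
eef_pos: [432.4, -196.6, 14.9]
orientation: [0.65, 0.76, 0.0, 0.001]
contact_force: [0.5, 0.6, 6.4]
opening: 0.125
t 12.85 at [ 432.4 -196.6   14.9] jaw 8.98 op 0.125 F [0.5 0.6 6.4] -> shift [ 0.2 -0.3  1.9] turn [ 0.05  0.04 -0.02] dq6 -0.0 q [-0.59  0.55  1.91  0.    0.68 -0.75]
t: 13.6
eef_pos: [431.3, -195.9, 132.8]
orientation: [0.65, 0.76, -0.0, -0.001]
contact_force: [0.7, 0.3, -1.5]
opening: 0.128
t 13.7 at [ 431.4 -196.   132.9] jaw 8.97 op 0.124 F [-0.5 -0.3 -0.3] -> shift [212.7 137.3  13.1] turn [-0.13 -0.1  12.62] dq6 12.6 q [-0.59  0.36  1.8   0.    0.98 -0.75]
```

View pics/w8c.png

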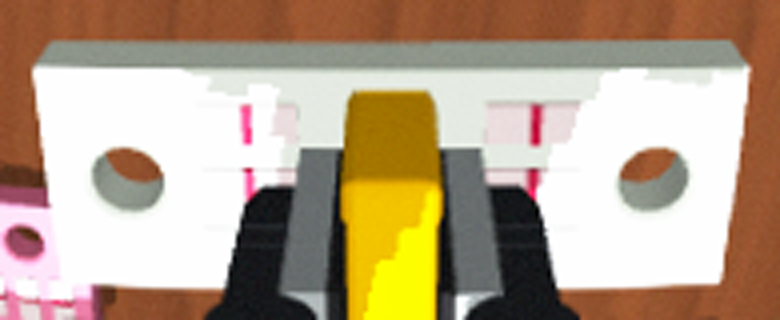

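View pics/t8.png

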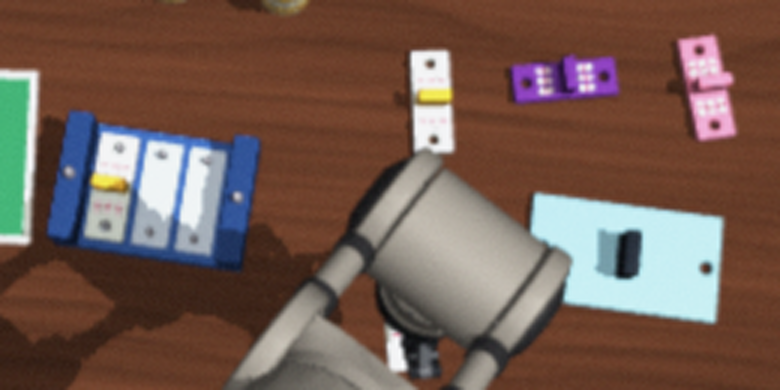

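Run:
```python
from h import *
import pickle
c=pickle.load(open("w8.pkl","rb"))
held(c,(191.6,244.6),(322.85,244.6),5)
c=pickle.load(open("w4.pkl","rb"));held(c,(191.1,242.6),(323.6,242.6),4)
print(wray(c,191.1,242.6,127))
```

```text
hole dist 75.5 mid world [ 430.5 -195.5  127.9] in tool [ 0.6 -0.8  5. ] ang 9.15 jaw 8.97 tcp [ 431.4 -196.   132.9]
hole dist 74.8 mid world [ 538.8 -239.3  128.9] in tool [-59.6  99.3   3.7] ang 0.36 jaw 8.97 tcp [ 431.4 -196.   132.9]
[ 500.88117465 -240.63748399  127.        ]
```

Run:
```python
from h import *
go(533.6,37.1,94,-3.65)
```

```text
t 13.7 at [ 431.4 -196.   132.9] jaw 8.97 op 0.124 F [-0.5 -0.3 -0.3] -> shift [214.2 137.4  39.1] turn [-0.13 -0.1  12.62] dq6 12.6 q [-0.59  0.36  1.8   0.    0.98 -0.75]
```

```bash
python3 -m pendant '[[-1,45,29,0,0,0,2.5],[-1,90,58,0,0,0,5],[-1,135,87,0,0,0,7.5],[-1,180,115,0,0,0,10],[-1,208,133,0,0,0,12.6],[-1,214.2,137.4,15,0,0,12.6],[-1,214.2,137.4,35,0,0,12.6],[-1,214.2,137.4,39,0,0,12.6],[-1,214.2,137.4,39,0,0,12.6],[-1,214.2,137.4,39,0,0,12.6],[-1,214.2,137.4,39,0,0,12.6]]'
python3 - <<'E'
from h import *
import pickle
go(533.6,37.1,50,-3.65)
c=camera("wrist");crop(c,130,120,390,300,3,"w9c");pickle.dump(c,open("w9.pkl","wb"))
E
```

```text
t: 15.08
eef_pos: [534.7, 36.4, 95.9]
orientation: [0.729, 0.684, 0.0, 0.0]
contact_force: [-0.0, -1.1, -1.5]
opening: 0.127
t 15.07 at [534.7  36.4  95.9] jaw -3.64 op 0.127 F [-0.  -1.1 -1.5] -> shift [ 0.7 -1.2 45.9] turn [ 0.07 -0.    0.01] dq6 0.0 q [-0.08  0.51  1.67  0.    0.96 -0.01]
```

View pics/w9c.png

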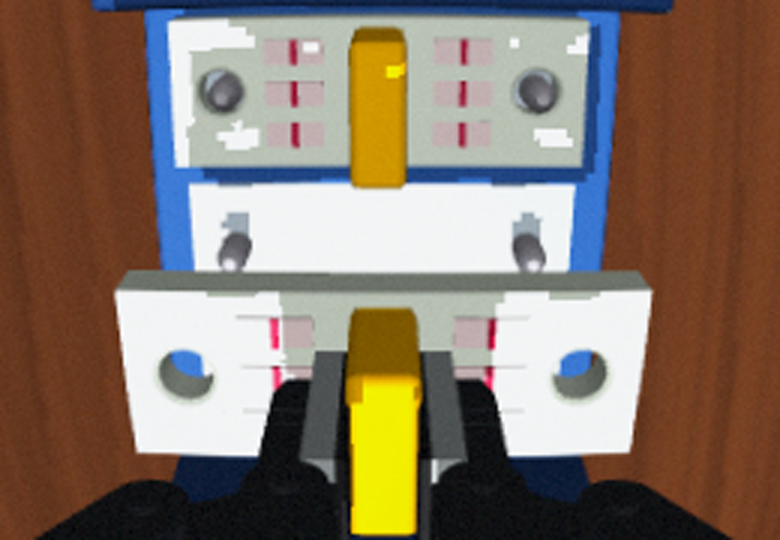

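Run:
```python
from h import *
import pickle
c=pickle.load(open("w9.pkl","rb"))
f=lambda x,y:(130+x/3-.33,120+y/3-.33)
a,b=wray(c,*f(232,266),34),wray(c,*f(535,266),34);print(a.round(1),b.round(1),((a+b)/2).round(1))
held(c,f(187,374),f(581,374),5)
```

```text
[496.5  38.5  34. ] [572.1  33.8  34. ] [534.3  36.1  34. ]
hole dist 75.6 mid world [534.4  36.8  90.8] in tool [ 0.4 -0.3  5. ] ang -3.59 jaw -3.64 tcp [534.7  36.4  95.8]
```

```bash
python3 -m pendant '[[-1,0.4,-0.9,15,0,0,0],[-1,0.4,-0.9,30,0,0,0],[-1,0.4,-0.9,44,0,0,0],[-1,0.4,-0.9,44,0,0,0],[-1,0.4,-0.9,44,0,0,0],[-1,0.4,-0.9,44,0,0,0]]'
python3 -m pendant '[[-1,0,0,5,0,0,0],[-1,0,0,10,0,0,0],[-1,0,0,10,0,0,0]]'
```

```text
t: 15.88
eef_pos: [533.9, 37.1, 51.8]
orientation: [0.729, 0.684, 0.0, 0.0]
contact_force: [-0.1, 0.8, -0.9]
opening: 0.128
t: 16.25
eef_pos: [533.1, 37.1, 40.8]
orientation: [0.729, 0.684, -0.0, -0.0]
contact_force: [-0.1, -0.3, -0.3]
opening: 0.124
```

```bash
python3 -m pendant '[[-1,0,0,4,0,0,0],[-1,0,0,8,0,0,0],[-1,0,0,8,0,0,0],[-1,0,0,8,0,0,0]]'
```

```text
t: 16.75
eef_pos: [533.7, 37.1, 34.9]
orientation: [0.729, 0.684, 0.0, 0.0]
contact_force: [-5.0, -1.2, 15.5]
opening: 0.129
```

```bash
python3 -m pendant '[[-1,0,0,1.5,0,0,0],[-1,0,0,1.5,0,0,0]]'
python3 -m pendant '[[-1,0,0,-2.5,0,0,0],[-0.2,0,0,-2.5,0,0,0],[-0.2,0,0,-2.5,0,0,0],[-0.2,0,0,-20,0,0,0],[0,0,0,-70,0,0,0],[0,0,0,-110,0,0,0],[0,0,0,-110,0,0,0],[0,0,0,-110,0,0,0]]'
python3 - <<'E'
from h import *
c=camera("wrist");cv2.imwrite("pics/w10.png",c["color"])
t=camera("top");crop(t,160,130,420,260,3,"t10")
go(648.7,-218.9,140,6.2)
E
```

```text
t: 17.0
eef_pos: [533.7, 37.1, 34.9]
orientation: [0.729, 0.684, 0.001, 0.001]
contact_force: [-9.0, 0.4, 28.6]
opening: 0.128
t: 18.0
eef_pos: [532.9, 37.1, 140.8]
orientation: [0.729, 0.684, -0.0, -0.001]
contact_force: [-0.5, 0.1, -0.2]
opening: 0.5
t 18.1 at [532.6  37.1 140.2] jaw -3.63 op 0.502 F [-1.  -0.8 -0.6] -> shift [-2.482e+02  1.321e+02 -2.000e-01] turn [-0.17 -0.02 -9.83] dq6 -9.8 q [-0.07  0.45  1.63  0.    1.07 -0.01]
```

View pics/w10.png

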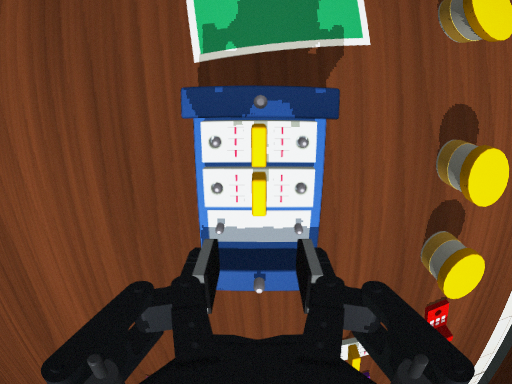

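View pics/t10.png

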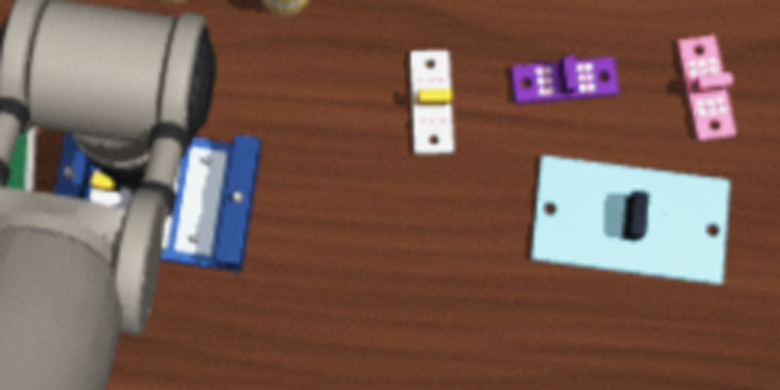

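Two cassettes are seated. The cover has been knocked aside, from crop (622,254) to (633,215), so I'll measure it again later. Now the third cassette.

```bash
python3 -m pendant '[[0,-50,27,0,0,0,-2],[0,-100,54,0,0,0,-4],[0,-150,80,0,0,0,-6],[0,-200,107,0,0,0,-8],[0,-240,128,0,0,0,-9.8],[0,-248,132,30,0,0,-9.8],[0,-248,132,70,0,0,-9.8],[0,-248,132,80,0,0,-9.8],[0,-248,132,80,0,0,-9.8],[0,-248,132,80,0,0,-9.8],[0,-248,132,80,0,0,-9.8]]'
python3 - <<'E'
from h import *
import pickle
c=camera("wrist");crop(c,120,130,390,290,2.9,"w11c");pickle.dump(c,open("w11.pkl","wb"))
go(648.7,-218.9,14,6.2)
E
```

```text
t: 19.48
eef_pos: [650.4, -218.9, 63.5]
orientation: [0.668, 0.744, 0.0, 0.001]
contact_force: [0.4, -0.2, 0.3]
opening: 0.5
t 19.52 at [ 650.2 -218.9   63.3] jaw 6.19 op 0.501 F [-0.2 -0.1  0.4] -> shift [ 0.2 -1.6 49.3] turn [ 0.12  0.07 -0.01] dq6 -0.0 q [-0.44  0.78  1.23  0.    1.13 -0.54]
```

View pics/w11c.png

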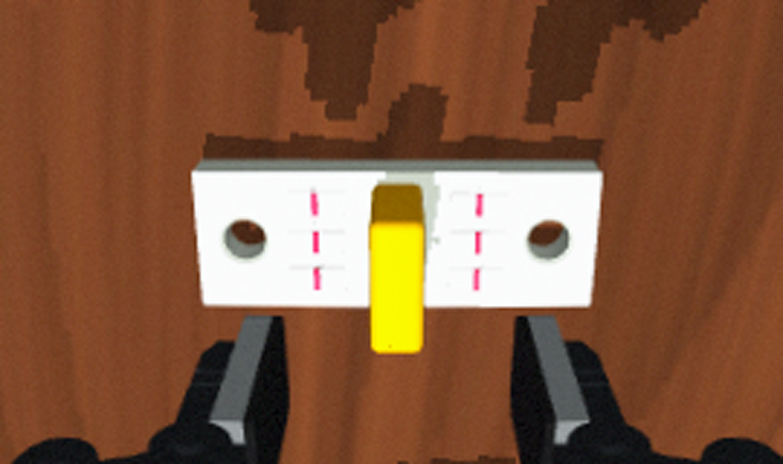

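Same picture as for the previous cassette, with the holes at (245,239) and (548,239). Aligned, so I descend and grip.

```bash
python3 -m pendant '[[0,0,-0.5,20,0,0,0],[0,0,-0.5,40,0,0,0],[0,0.2,-0.7,48,0,0,0],[0,0.2,-0.7,48,0,0,0],[0,0.2,-0.7,48,0,0,0],[-1,0.2,-0.7,48,0,0,0],[-1,0.2,-0.7,48,0,0,0],[-1,0.2,-0.7,48,0,0,0],[-1,0.2,-0.7,48,0,0,0]]'
python3 -m pendant '[[-1,0,0,-30,0,0,0],[-1,0,0,-70,0,0,0],[-1,0,0,-110,0,0,0],[-1,0,0,-120,0,0,0],[-1,0,0,-120,0,0,0],[-1,0,0,-120,0,0,0]]'
python3 - <<'E'
from h import *
import pickle
c=camera("wrist");crop(c,160,200,355,280,4,"w12c");pickle.dump(c,open("w12.pkl","wb"))
go(531.1,-5.0,94,-3.65)
E
```

```text
t: 20.65
eef_pos: [649.3, -218.9, 14.6]
orientation: [0.668, 0.744, 0.0, 0.001]
contact_force: [-0.3, 1.0, 5.4]
opening: 0.129
t: 21.4
eef_pos: [647.8, -218.2, 131.4]
orientation: [0.668, 0.744, -0.001, -0.002]
contact_force: [-0.3, -0.1, -1.1]
opening: 0.13
t 21.45 at [ 647.9 -218.3  131.5] jaw 6.17 op 0.128 F [-0.5  0.2 -0.8] -> shift [224.5 -93.1  38.2] turn [-0.2  -0.1   9.82] dq6 9.8 q [-0.44  0.72  1.16  0.    1.27 -0.54]
```

View pics/w12c.png

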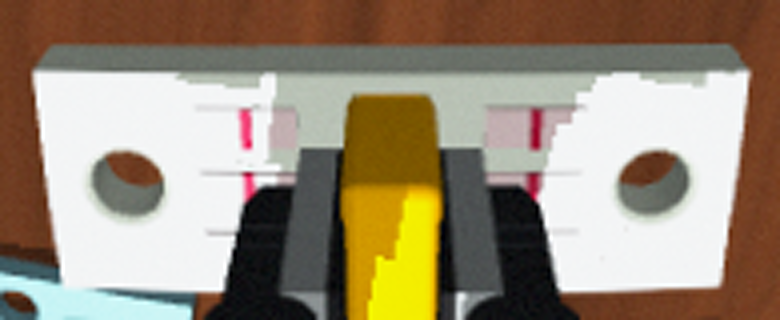

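```bash
python3 -m pendant '[[-1,45,-18,0,0,0,2],[-1,90,-37,0,0,0,4],[-1,135,-56,0,0,0,6],[-1,180,-75,0,0,0,8],[-1,215,-89,0,0,0,9.8],[-1,225,-93,15,0,0,9.8],[-1,225,-93,35,0,0,9.8],[-1,225,-93,38,0,0,9.8],[-1,225,-93,38,0,0,9.8],[-1,225,-93,38,0,0,9.8],[-1,225,-93,38,0,0,9.8]]'
python3 - <<'E'
from h import *
import pickle
go(530.9,-4.5,50,-3.65)
c=camera("wrist");crop(c,130,120,390,300,3,"w13c");pickle.dump(c,open("w13.pkl","wb"))
E
```

```text
t: 22.82
eef_pos: [532.5, -5.1, 96.3]
orientation: [0.729, 0.684, 0.0, 0.0]
contact_force: [0.4, 0.4, -1.3]
opening: 0.127
t 22.82 at [532.5  -5.1  96.3] jaw -3.64 op 0.127 F [ 0.4  0.4 -1.3] -> shift [ 0.5 -1.7 46.3] turn [ 0.06 -0.    0.01] dq6 0.0 q [-0.15  0.5   1.68  0.    0.96 -0.09]
```

View pics/w13c.png

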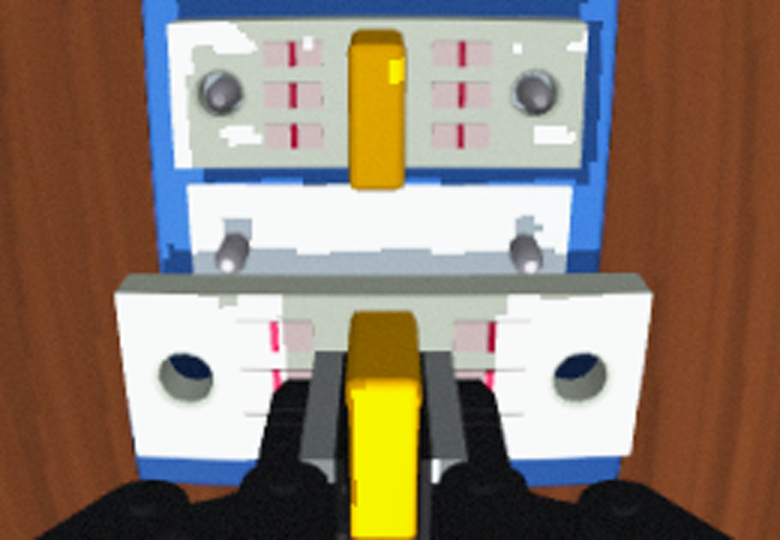

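```bash
python3 -m pendant '[[-1,0.3,-1.3,15,0,0,0],[-1,0.3,-1.3,30,0,0,0],[-1,0.3,-1.3,44,0,0,0],[-1,0.3,-1.3,44,0,0,0],[-1,0.3,-1.3,44,0,0,0],[-1,0.3,-1.3,44,0,0,0]]'
python3 -m pendant '[[-1,0,0,5,0,0,0],[-1,0,0,10,0,0,0],[-1,0,0,10,0,0,0]]'
```

```text
t: 23.62
eef_pos: [531.3, -4.6, 52.3]
orientation: [0.729, 0.684, 0.0, 0.0]
contact_force: [-0.1, 0.5, -0.8]
opening: 0.126
t: 24.0
eef_pos: [530.5, -4.5, 41.3]
orientation: [0.729, 0.684, -0.0, -0.0]
contact_force: [0.2, 0.9, -1.0]
opening: 0.128
```

```bash
python3 -m pendant '[[-1,0,0,4,0,0,0],[-1,0,0,9,0,0,0],[-1,0,0,9,0,0,0],[-1,0,0,9.5,0,0,0]]'
```

```text
t: 24.5
eef_pos: [531.1, -4.6, 34.5]
orientation: [0.729, 0.684, 0.0, 0.001]
contact_force: [-7.1, 0.5, 25.2]
opening: 0.128
```

```bash
python3 -m pendant '[[-1,0,0,-1.5,0,0,0],[-0.2,0,0,-1.5,0,0,0],[-0.2,0,0,-1.5,0,0,0],[-0.2,0,0,-20,0,0,0],[0,0,0,-70,0,0,0],[0,0,0,-120,0,0,0],[0,0,0,-170,0,0,0],[0,0,0,-170,0,0,0],[0,0,0,-170,0,0,0]]'
python3 - <<'E'
from h import *
import pickle
c=camera("wrist");cv2.imwrite("pics/w14.png",c["color"]);pickle.dump(c,open("w14.pkl","wb"))
t=camera("top");pickle.dump(t,open("t14.pkl","wb"))
crop(t,160,130,420,260,3,"t14")
E
```

```text
t: 25.62
eef_pos: [530.4, -4.5, 201.5]
orientation: [0.729, 0.684, -0.0, -0.0]
contact_force: [-0.1, 0.3, 0.4]
opening: 0.496
```

View pics/w14.png

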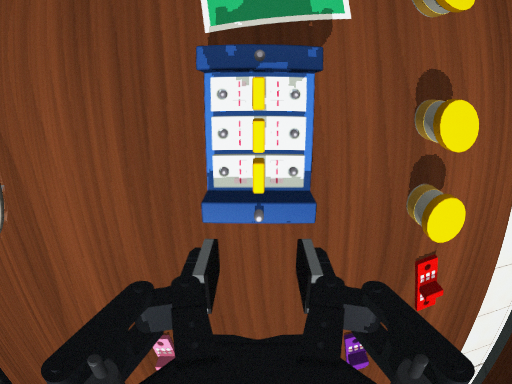

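View pics/t14.png

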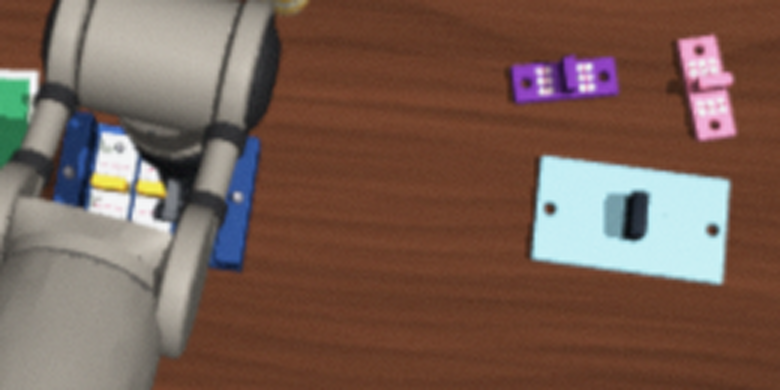

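Run:
```python
from h import *
import pickle
t=pickle.load(open("t14.pkl","rb"))
W=[rays(t,160+x/3-.33,130+y/3-.33,8) for x,y in((550,208),(713,229))];d=W[1]-W[0]
m=(W[0]+W[1])/2;print(m.round(1),np.hypot(*d[:2]).round(1),np.degrees(np.arctan2(d[1],d[0])).round(2))
go(m[0]+1.2,m[1]-1.8,200,np.degrees(np.arctan2(d[1],d[0])))
```

```text
[ 548.8 -414.8    8. ] 156.2 -92.86
t 25.73 at [530.1  -4.5 200.6] jaw -3.62 op 0.5 F [-0.2 -0.3 -0.8] -> shift [-4.10e+02  4.59e+01  3.00e-01] turn [-0.16  0.12 89.23] dq6 89.2 q [-0.15  0.38  1.56  0.    1.21 -0.09]
```

```bash
python3 -m pendant '[[0,-45,5,0,0,0,10],[0,-90,10,0,0,0,20],[0,-135,15,0,0,0,30],[0,-180,20,0,0,0,40],[0,-225,25,0,0,0,50],[0,-270,30,0,0,0,60],[0,-315,35,0,0,0,70],[0,-360,40,0,0,0,80],[0,-400,45,0,0,0,89],[0,-410,46,0,0,0,89.2],[0,-410,46,0,0,0,89.2],[0,-410,46,0,0,0,89.2]]'
python3 - <<'E'
from h import *
import pickle
c=camera("wrist");cv2.imwrite("pics/w15.png",c["color"]);pickle.dump(c,open("w15.pkl","wb"))
go(550,-416.6,200,-92.9)
E
```

```text
t: 27.22
eef_pos: [551.1, -415.2, 201.9]
orientation: [1.0, -0.023, -0.0, -0.001]
contact_force: [0.5, 0.2, 0.1]
opening: 0.501
t 27.27 at [ 551.2 -415.2  202.2] jaw -92.69 op 0.495 F [ 0.2 -1.   0.4] -> shift [-1.2  1.5  2.2] turn [-0.04  0.02  0.21] dq6 0.2 q [-0.76  0.68  1.04  0.    1.42  0.86]
```

View pics/w15.png

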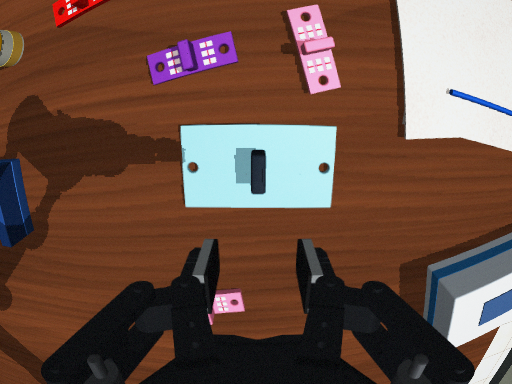

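Run:
```python
from h import *
import pickle
c=pickle.load(open("w15.pkl","rb"));crop(c,175,115,345,215,4.5,"w15c")
W=[wray(c,u,v,8) for u,v in((193.4,167.5),(324,167.5))];d=W[1]-W[0];m=(W[0]+W[1])/2
print(m.round(1),np.hypot(*d[:2]).round(1),np.degrees(np.arctan2(d[1],d[0])).round(2))
```

```text
[ 549.1 -417.6    8. ] 154.8 -92.6
```

View pics/w15c.png

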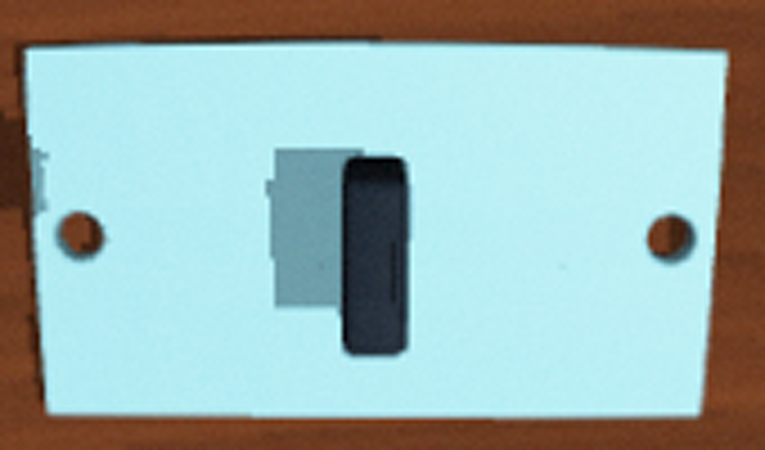

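Run:
```python
from h import *
go(549,-417.2,60,-92.9)
```

```text
t 27.27 at [ 551.2 -415.2  202.2] jaw -92.69 op 0.495 F [ 0.2 -1.   0.4] -> shift [ -2.1   2.2 142.2] turn [-0.04  0.02  0.21] dq6 0.2 q [-0.76  0.68  1.04  0.    1.42  0.86]
```

```bash
python3 -m pendant '[[0,-1.5,2,50,0,0,0.2],[0,-1.5,2,100,0,0,0.2],[0,-1.5,2,138,0,0,0.2],[0,-1.5,2,138,0,0,0.2],[0,-1.5,2,138,0,0,0.2],[0,-1.5,2,138,0,0,0.2]]'
python3 - <<'E'
from h import *
go(549,-417.2,13,-92.9)
c=camera("wrist");crop(c,130,130,390,290,3,"w16c")
E
```

```text
t: 28.02
eef_pos: [550.5, -419.3, 67.0]
orientation: [1.0, -0.026, 0.002, 0.001]
contact_force: [0.1, -0.3, 0.1]
opening: 0.5
t 28.02 at [ 550.5 -419.3   67. ] jaw -92.99 op 0.5 F [ 0.1 -0.3  0.1] -> shift [-1.8 -2.2 54. ] turn [ 0.16 -0.19 -0.09] dq6 -0.1 q [-0.76  0.79  1.21  0.    1.14  0.86]
```

View pics/w16c.png

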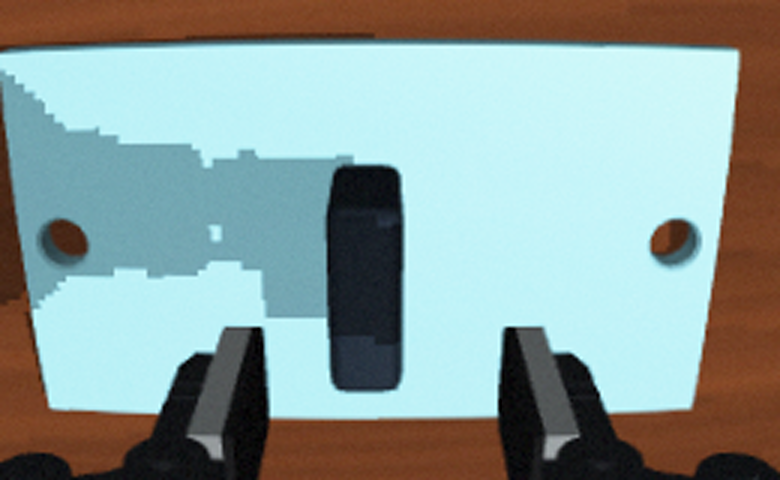

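```bash
python3 -m pendant '[[0,-0.8,-1.2,20,0,0,0],[0,-0.8,-1.2,40,0,0,0],[0,-0.8,-1.2,50,0,0,0],[0,-0.8,-1.2,50,0,0,0],[0,-0.8,-1.2,50,0,0,0]]'
python3 - <<'E'
from h import *
go(549,-417.2,13,-92.9)
E
```

```text
t: 28.7
eef_pos: [549.0, -417.7, 14.9]
orientation: [1.0, -0.026, 0.0, 0.0]
contact_force: [-0.1, 0.4, 0.2]
opening: 0.5
t 28.7 at [ 549.  -417.7   14.9] jaw -93.02 op 0.5 F [-0.1  0.4  0.2] -> shift [ 0.  -0.5  1.9] turn [ 0.04 -0.05 -0.12] dq6 -0.1 q [-0.76  0.85  1.25  0.    1.05  0.86]
```

```bash
python3 -m pendant '[[-1,0,-0.4,1.5,0,0,0],[-1,0,-0.4,1.5,0,0,0],[-1,0,-0.4,1.5,0,0,0],[-1,0,-0.4,1.5,0,0,0],[-1,0,-0.4,1.5,0,0,0]]'
python3 - <<'E'
from h import *
go(549,-417.2,13,-92.9)
E
python3 -m pendant '[[-1,0,0,-30,0,0,0],[-1,0,0,-70,0,0,0],[-1,0,0,-120,0,0,0],[-1,0,0,-150,0,0,0],[-1,0,0,-150,0,0,0],[-1,0,0,-150,0,0,0],[-1,0,0,-150,0,0,0]]'
python3 - <<'E'
from h import *
import pickle
c=camera("wrist");crop(c,100,150,420,330,2.4,"w17c");pickle.dump(c,open("w17.pkl","wb"))
go(533.6,37.4,150,-93.65)
E
```

```text
t: 29.32
eef_pos: [548.8, -417.1, 13.3]
orientation: [1.0, -0.026, 0.0, 0.0]
contact_force: [0.9, 0.0, 5.1]
opening: 0.176
t 29.32 at [ 548.8 -417.1   13.3] jaw -93.02 op 0.176 F [0.9 0.  5.1] -> shift [0.2 0.1 0.3] turn [ 0.02 -0.04 -0.12] dq6 -0.1 q [-0.76  0.85  1.25  0.    1.04  0.86]
t: 30.2
eef_pos: [547.8, -416.2, 160.0]
orientation: [1.0, -0.026, -0.002, -0.002]
contact_force: [-0.6, -0.0, -3.0]
opening: 0.172
t 30.25 at [ 547.9 -416.4  160.4] jaw -93.02 op 0.173 F [ 0.2  0.2 -2.5] -> shift [ -38.2 -452.4   11.7] turn [-0.14  0.16  0.63] dq6 0.6 q [-0.76  0.7   1.11  0.    1.34  0.86]
```

View pics/w17c.png

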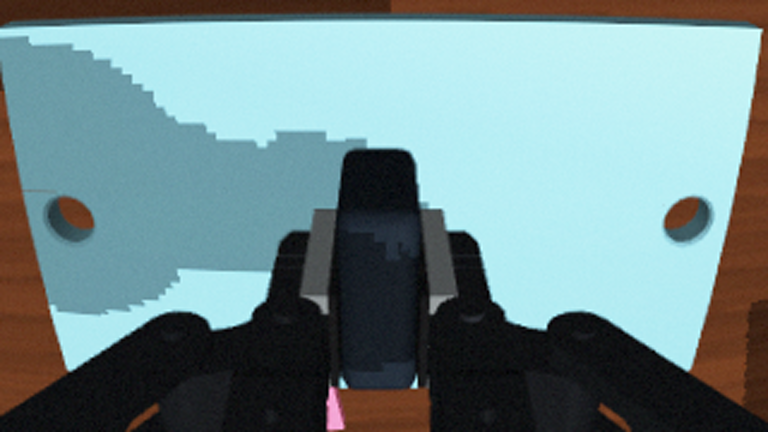

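Run:
```python
from h import *
import pickle
c=pickle.load(open("w17.pkl","rb"))
held(c,(100+71/2.4-.3,150+218/2.4-.3),(100+688/2.4-.3,150+218/2.4-.3),5.3)
```

```text
hole dist 154.8 mid world [ 549.1 -417.3  155.1] in tool [1.3 0.9 5.3] ang -92.91 jaw -93.02 tcp [ 547.9 -416.4  160.4]
```

```bash
python3 -m pendant '[[-1,-4,-40,0,0,0,0],[-1,-8,-85,0,0,0,0],[-1,-12,-130,0,0,0,0],[-1,-16,-180,0,0,0,0.3],[-1,-20,-230,0,0,0,0.3],[-1,-24,-280,0,0,0,0.3],[-1,-28,-330,0,0,0,0.6],[-1,-32,-380,0,0,0,0.6],[-1,-37,-425,0,0,0,0.6],[-1,-38.8,-452.4,0,0,0,0.6],[-1,-38.8,-452.4,12,0,0,0.6],[-1,-38.8,-452.4,30,0,0,0.6]]'
python3 -m pendant '[[-1,0,0,10,0,0,0],[-1,0,0,10,0,0,0],[-1,0,0,10,0,0,0]]'
python3 - <<'E'
from h import *
import pickle
c=camera("wrist");cv2.imwrite("pics/w18.png",c["color"]);pickle.dump(c,open("w18.pkl","wb"))
t=camera("top");crop(t,140,130,300,250,5,"t18")
go(533.0,37.4,100,-93.65)
E
```

```text
t: 31.75
eef_pos: [533.7, 36.5, 131.9]
orientation: [1.0, -0.031, 0.0, 0.0]
contact_force: [-0.0, 0.5, -2.6]
opening: 0.178
t: 32.12
eef_pos: [534.0, 36.4, 123.1]
orientation: [0.999, -0.032, 0.0, -0.0]
contact_force: [0.4, -0.8, -2.5]
opening: 0.176
t 32.23 at [534.1  36.6 123.4] jaw -93.64 op 0.174 F [-0.8 -0.5 -1.6] -> shift [-1.2 -0.7 23.4] turn [-0.   -0.07  0.01] dq6 0.0 q [-0.07  0.47  1.65  0.    1.02  1.56]
```

View pics/w18.png

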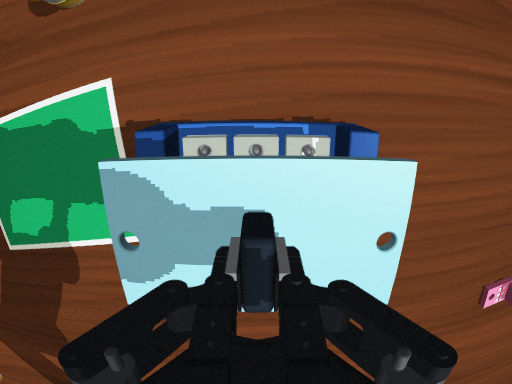

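View pics/t18.png

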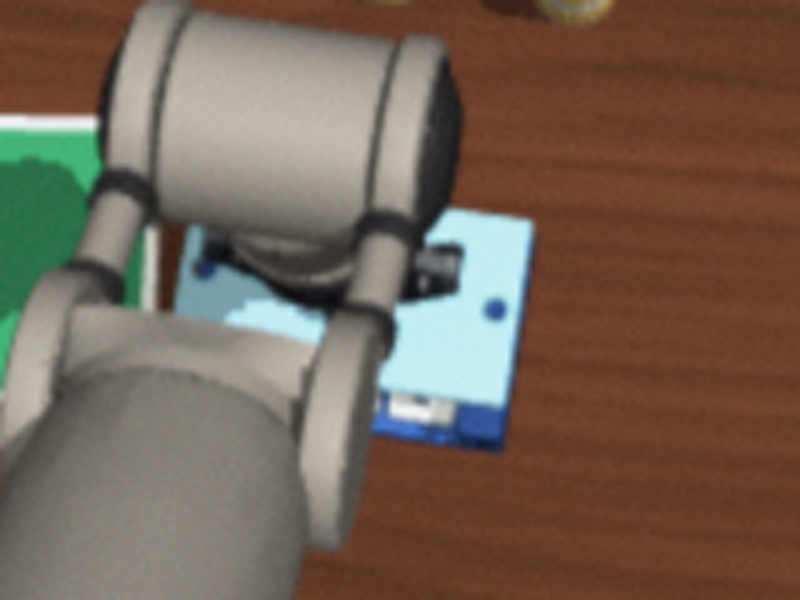

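Run:
```python
from h import *
import pickle
c=pickle.load(open("w18.pkl","rb"));crop(c,180,115,330,165,5,"w18c")
print(wproj(c,[[571.5,35.0,34],[574.2,76.9,34],[568.9,-6.9,34],[571.5,35.0,30]]).round(1))
```

```text
[[255.1 151.5]
 [202.7 151.8]
 [307.6 151.8]
 [255.1 150.5]]
```

View pics/w18c.png

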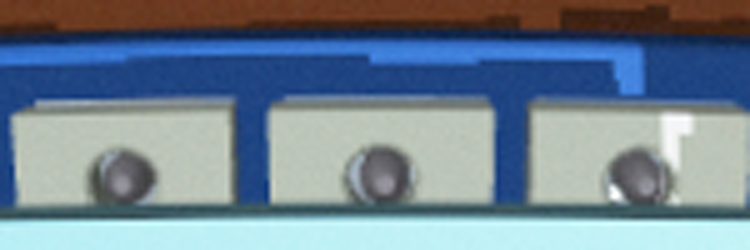

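```bash
python3 -m pendant '[[-1,-0.9,-0.7,10,0,0,0],[-1,-0.9,-0.7,20,0,0,0],[-1,-0.9,-0.7,29,0,0,0],[-1,-0.9,-0.7,29,0,0,0],[-1,-0.9,-0.7,29,0,0,0]]'
python3 - <<'E'
from h import *
go(533.0,37.4,75.3,-93.65)
E
```

```text
t: 32.85
eef_pos: [533.0, 37.6, 93.8]
orientation: [0.999, -0.032, 0.0, -0.0]
contact_force: [-0.5, -0.2, -2.6]
opening: 0.172
t 32.85 at [533.   37.6  93.8] jaw -93.62 op 0.172 F [-0.5 -0.2 -2.6] -> shift [ 0.   0.2 18.5] turn [-0.01 -0.01  0.03] dq6 0.0 q [-0.07  0.51  1.68  0.    0.95  1.56]
```

```bash
python3 -m pendant '[[-1,0.2,0,4,0,0,0],[-1,0.2,0,8,0,0,0],[-1,0.2,0,8,0,0,0]]'
python3 -m pendant '[[-1,0,0,4,0,0,0],[-1,0,0,7,0,0,0],[-1,0,0,7,0,0,0]]'
```

```text
t: 33.22
eef_pos: [532.8, 37.6, 85.4]
orientation: [1.0, -0.032, -0.0, -0.0]
contact_force: [-0.2, -0.5, -2.8]
opening: 0.174
t: 33.6
eef_pos: [532.8, 37.6, 78.5]
orientation: [1.0, -0.032, -0.0, -0.0]
contact_force: [-0.9, 0.1, -1.6]
opening: 0.172
```

```bash
python3 -m pendant '[[-1,0,0,3,0,0,0],[-1,0,0,6,0,0,0],[-1,0,0,6,0,0,0]]'
```

```text
t: 33.98
eef_pos: [533.3, 37.6, 75.3]
orientation: [1.0, -0.031, 0.001, 0.0]
contact_force: [-7.9, 0.7, 19.4]
opening: 0.174
```

```bash
python3 -m pendant '[[-1,0,0,-2.5,0,0,0],[-0.2,0,0,-2.5,0,0,0],[-0.2,0,0,-2.5,0,0,0],[-0.2,0,0,-20,0,0,0],[0,0,0,-60,0,0,0],[0,0,0,-110,0,0,0],[0,0,0,-170,0,0,0],[0,0,0,-200,0,0,0],[0,0,0,-200,0,0,0]]'
python3 - <<'E'
from h import *
go(540,170,290,-93.65)
go(540,170,290,-3.65)
go(540,-85,160,-3.65)
E
```

```text
t: 35.1
eef_pos: [534.2, 37.5, 275.2]
orientation: [0.999, -0.032, 0.003, 0.0]
contact_force: [-0.7, -0.2, -0.3]
opening: 0.498
t 35.1 at [534.2  37.5 275.2] jaw -93.62 op 0.498 F [-0.7 -0.2 -0.3] -> shift [  -2.5 -132.6  -14.8] turn [-0.   -0.31  0.03] dq6 0.0 q [-0.07  0.33  1.42  0.    1.39  1.56]
t 35.1 at [534.2  37.5 275.2] jaw -93.62 op 0.498 F [-0.7 -0.2 -0.3] -> shift [  -2.5 -132.6  -14.8] turn [  0.25  -0.25 -89.97] dq6 -90.0 q [-0.07  0.33  1.42  0.    1.39  1.56]
t 35.1 at [534.2  37.5 275.2] jaw -93.62 op 0.498 F [-0.7 -0.2 -0.3] -> shift [ 12.9 121.9 115.3] turn [  0.25  -0.25 -89.97] dq6 -90.0 q [-0.07  0.33  1.42  0.    1.39  1.56]
```

```bash
python3 -m pendant '[[0,-2,-50,-10,0,0,0],[0,0,-100,-15,0,0,0],[0,0,-133,-15,0,0,0],[0,0,-133,-15,0,0,0],[0,0,-133,-15,0,0,0],[0,0,-133,-15,0,0,0]]'
python3 - <<'E'
from h import *
import pickle
c=camera("wrist");cv2.imwrite("pics/w20.png",c["color"]);pickle.dump(c,open("w20.pkl","wb"))
t=camera("top");pickle.dump(t,open("t20.pkl","wb"));crop(t,80,130,340,260,3,"t20")
print(readout.read_state()["eef_pos"])
E
```

```text
t: 35.85
eef_pos: [541.4, 169.2, 287.3]
orientation: [0.999, -0.032, -0.0, 0.0]
contact_force: [-0.3, -0.2, -0.2]
opening: 0.503
[541.51059288 169.30956085 287.69369803]
```

View pics/w20.png

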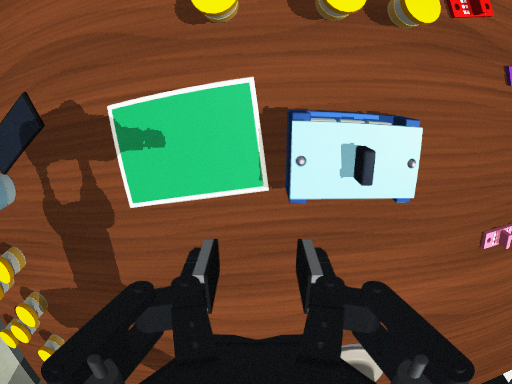

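View pics/t20.png

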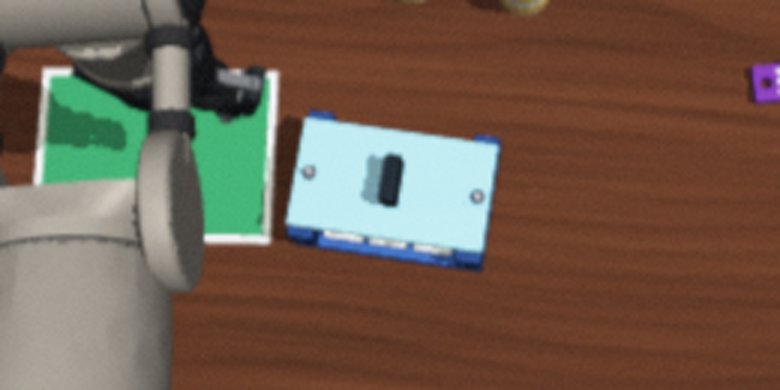

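```bash
cat > mat.py <<'E'
from h import *
from scipy.optimize import least_squares
def fitrect(Q,w,h,x0):
    "Q world edge pts; rectangle w (own x) h (own y) at (x,y,deg)"
    def f(p):
        a=np.radians(p[2]);d=Q-p[:2];X=d@[np.cos(a),np.sin(a)];Y=d@[-np.sin(a),np.cos(a)]
        ex=np.abs(X)-w/2;ey=np.abs(Y)-h/2
        return np.where(np.abs(ex)<np.abs(ey),ex,ey)
    s=least_squares(f,x0,loss="soft_l1",f_scale=1.0);return s.x,np.sqrt(np.median(f(s.x)**2)),f(s.x)
def green(c,proj,box,w,h,x0):
    hsv=cv2.cvtColor(c["color"],cv2.COLOR_BGR2HSV);H,S,V=[hsv[...,i].astype(int) for i in range(3)]
    m=(abs(H-75)<15)&(S>100);m=blob(c,m,box)
    cn=max(cv2.findContours(m.astype(np.uint8),cv2.RETR_EXTERNAL,cv2.CHAIN_APPROX_NONE)[0],key=len)[:,0]
    Q=proj(c,cn[:,0],cn[:,1],0.)[:,:2]
    return fitrect(Q,w,h,x0)
E
python3 - <<'E'
from mat import *
import pickle
for f,pr,box in(("w20",wray,(100,70,280,215)),("t1",rays,(80,140,180,220)),("t8",rays,(80,140,180,220))):
    c=pickle.load(open(f+".pkl","rb"))
    for bw in (152,155,158):
        p,e,_=green(c,pr,box,bw,bw+60,[557,278,4]);print(f,bw,p.round(2),e.round(2))
c=pickle.load(open("w20.pkl","rb"))
crop(c,100,70,280,215,4.4,"w20m")
E
```

```text
w20 152 [556.44 275.73   4.03] 1.07
w20 155 [556.36 275.92   3.99] 0.45
w20 158 [556.15 276.23   3.9 ] 1.89
t1 152 [555.64 277.     3.11] 1.58
t1 155 [554.25 275.31   3.23] 1.63
t1 158 [553.04 273.61   3.57] 1.64
t8 152 [557.17 278.49   3.77] 1.1
t8 155 [557.33 278.29   3.85] 2.54
t8 158 [558.49 277.7    3.31] 3.88
```

View pics/w20m.png

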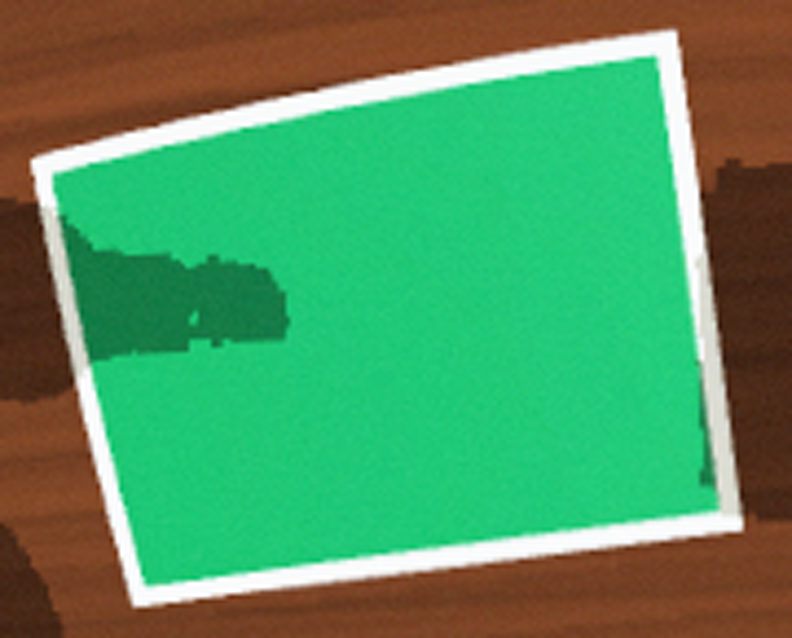

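Run:
```python
from h import *
go(526,-95,160,-3.65)
```

```text
t 35.95 at [541.5 169.3 287.7] jaw -93.7 op 0.507 F [-0.8 -0.2 -0.5] -> shift [  1.6 264.7 127.7] turn [1.000e-02 0.000e+00 8.995e+01] dq6 89.9 q [ 0.17  0.39  1.3  -0.    1.45  1.8 ]
```

```bash
python3 -m pendant '[[0.4,0,26,0,0,0,-10],[0.4,0,53,0,0,0,-20],[0.4,0,80,0,0,0,-30],[0.4,0,106,0,0,0,-40],[0.4,0,133,0,0,0,-50],[0.4,0,160,0,0,0,-60],[0.4,0,186,0,0,0,-70],[0.4,1,213,30,0,0,-80],[0.4,1.6,250,70,0,0,-90],[0.4,1.6,264.7,110,0,0,-90],[0.4,1.6,264.7,128,0,0,-90],[0.4,1.6,264.7,128,0,0,-90]]'
python3 - <<'E'
from h import *
go(526,-90,18,-3.65)
c=camera("wrist");cv2.imwrite("pics/w21.png",c["color"])
E
```

```text
t: 37.45
eef_pos: [525.3, -94.4, 158.6]
orientation: [0.73, 0.684, -0.001, -0.001]
contact_force: [0.0, -1.1, 0.5]
opening: 0.701
t 37.45 at [525.3 -94.4 158.6] jaw -3.7 op 0.701 F [ 0.  -1.1  0.5] -> shift [  4.4   0.8 140.6] turn [-0.17 -0.05 -0.05] dq6 -0.1 q [-0.32  0.43  1.61  0.    1.11 -0.26]
```

View pics/w21.png

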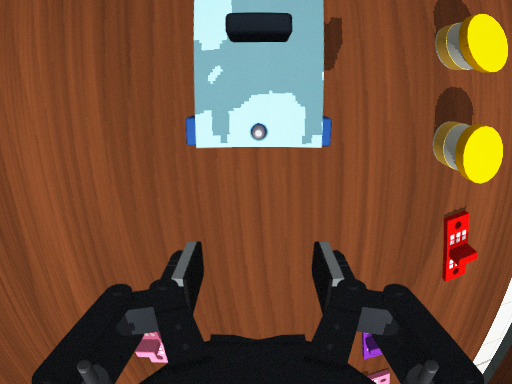

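```bash
python3 -m pendant '[[0.4,0,0,40,0,0,0],[0.4,0,0,80,0,0,0],[0.4,0,0,120,0,0,0],[0.4,0,0,140,0,0,0],[0.4,0,0,140,0,0,0],[0.4,0,0,140,0,0,0]]'
python3 -m pendant '[[0.4,6,1.5,0,0,0,0],[0.4,12,1.5,0,0,0,0],[0.4,18,1.5,0,0,0,0],[0.4,22,1.5,0,0,0,0],[0.4,22,1.5,0,0,0,0],[0.4,22,1.5,0,0,0,0]]'
python3 - <<'E'
from h import *
go(527.2,-63.4,17,-3.65)
E
```

```text
t: 38.25
eef_pos: [527.6, -94.2, 21.4]
orientation: [0.729, 0.684, 0.001, 0.001]
contact_force: [-0.8, -0.8, 0.6]
opening: 0.697
t: 39.0
eef_pos: [529.2, -72.1, 19.7]
orientation: [0.729, 0.684, 0.0, -0.0]
contact_force: [-0.2, -0.2, -0.2]
opening: 0.701
t 39.0 at [529.2 -72.1  19.7] jaw -3.62 op 0.701 F [-0.2 -0.2 -0.2] -> shift [ 8.6 -2.5  2.7] turn [-0.   -0.    0.03] dq6 0.0 q [-0.28  0.62  1.74  0.    0.78 -0.22]
```

```bash
python3 -m pendant '[[0.4,3,-2.2,1,0,0,0],[0.4,6,-2.2,1,0,0,0],[0.4,9,-2.2,1,0,0,0],[0.4,12,-2.2,1,0,0,0],[0.4,15,-2.2,1,0,0,0]]'
python3 - <<'E'
from h import *
go(527.2,-63.4,17,-3.65)
c=camera("wrist");cv2.imwrite("pics/w22.png",c["color"])
E
```

```text
t: 39.62
eef_pos: [528.0, -57.0, 18.7]
orientation: [0.729, 0.684, -0.0, 0.0]
contact_force: [-0.1, -4.1, -1.7]
opening: 0.7
t 39.62 at [528.  -57.   18.7] jaw -3.63 op 0.7 F [-0.1 -4.1 -1.7] -> shift [-6.4 -0.4  1.7] turn [0.   0.01 0.02] dq6 0.0 q [-0.25  0.62  1.75 -0.    0.78 -0.19]
```

View pics/w22.png

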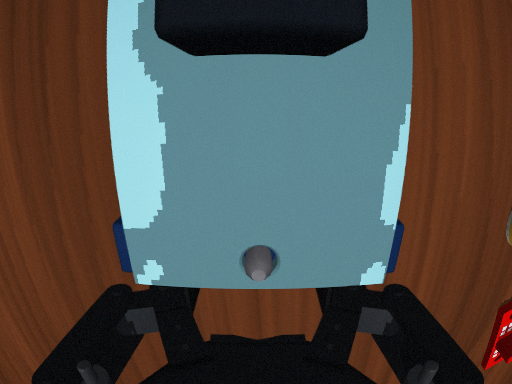

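Run:
```python
from h import *
c=camera("wrist");s,p,r=tool()
w=wray(c,258,276,76);print(w.round(1),r.inv().apply(w-p).round(1),p)
for u,v in((136,286),(384,287)):
    w=wray(c,u,v,70);print(w.round(1),r.inv().apply(w-p).round(1))
```

```text
[529.1 -33.8  76. ] [ 22.9  -0.3 -57.2] [528.01193056 -56.63661282  18.7950753 ]
[479.  -42.3  70. ] [ 11.2 -49.8 -51.2]
[579.9 -49.3  70. ] [ 10.6  51.4 -51.2]
```

```bash
cat > plan.py <<'E'
from h import *
def plan(c0,a0,c1,a1,n,f0=0,f1=1,off=100.9,lat=0.):
    "waypoints in tool frame for the pusher so that the carrier centre goes c0->c1"
    s,p,r=tool();cur=jaw();c0,c1=np.array(c0),np.array(c1)
    print("tcp",p.round(1),"jaw",round(cur,2))
    for i in range(1,n+1):
        f=f0+(f1-f0)*i/n;a=np.radians(a0+f*(a1-a0));c=c0+f*(c1-c0)
        q=c-off*np.array([-np.sin(a),np.cos(a)])-lat*np.array([np.cos(a),np.sin(a)])
        sh=r.inv().apply([*(q-p[:2]),0]);print(i,sh.round(1)[:2],"turn z",round(-(np.degrees(a)-cur),2),"tcp",q.round(1))
E
python3 - <<'E'
from plan import *
plan((534.4,44.1),-3.63,(556.4,275.9),4.0,12,0,0.4)
E
```

```text
tcp [528.  -56.6  18.8] jaw -3.62
1 [7.8 0.7] turn z -0.24 tcp [529.2 -48.9]
2 [15.6  1.4] turn z -0.5 tcp [530.4 -41.2]
3 [23.3  2.1] turn z -0.75 tcp [531.6 -33.5]
4 [31.1  2.8] turn z -1.01 tcp [532.7 -25.8]
5 [38.9  3.5] turn z -1.26 tcp [533.9 -18.1]
6 [46.6  4.1] turn z -1.51 tcp [535.1 -10.4]
7 [54.4  4.8] turn z -1.77 tcp [536.3  -2.7]
8 [62.2  5.5] turn z -2.02 tcp [537.5   5.1]
9 [69.9  6.2] turn z -2.28 tcp [538.6  12.8]
10 [77.7  6.9] turn z -2.53 tcp [539.8  20.5]
11 [85.5  7.6] turn z -2.79 tcp [541.   28.2]
12 [93.3  8.3] turn z -3.04 tcp [542.2  35.9]
```

```bash
python3 -m pendant '[[0.4,6,0.5,0,0,0,-0.2],[0.4,14,1.2,0,0,0,-0.5],[0.4,22,2,0,0,0,-0.75],[0.4,30,2.7,0,0,0,-1],[0.4,38,3.4,0,0,0,-1.25],[0.4,46,4.1,0,0,0,-1.5],[0.4,54,4.8,0,0,0,-1.75],[0.4,62,5.5,0,0,0,-2],[0.4,70,6.2,0,0,0,-2.3],[0.4,78,6.9,0,0,0,-2.5],[0.4,85,7.6,0,0,0,-2.8],[0.4,89,8,0,0,0,-2.9]]'
python3 - <<'E'
from h import *
c=camera("wrist");cv2.imwrite("pics/w23.png",c["color"]);s,p,r=tool();print(p.round(1),round(jaw(),2),s["contact_force"].round(1))
E
```

```text
t: 41.22
eef_pos: [541.6, 31.8, 18.8]
orientation: [0.711, 0.703, -0.0, -0.0]
contact_force: [-0.3, -3.2, -0.1]
opening: 0.7
[541.6  32.2  18.8] -0.69 [-0.  -1.   0.6]
```

View pics/w23.png

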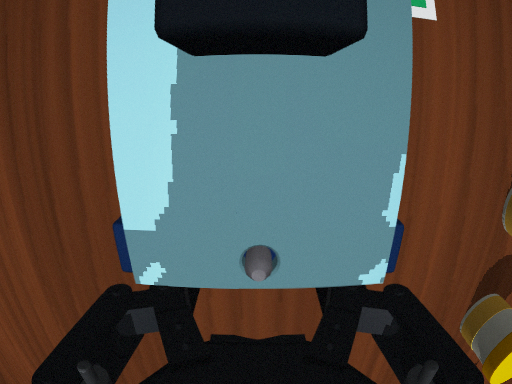

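Run:
```python
from plan import *
s,p,r=tool();a=np.radians(jaw());c=p[:2]+100.9*np.array([-np.sin(a),np.cos(a)])-0.3*np.array([np.cos(a),np.sin(a)]);print(c.round(1))
plan(c,jaw(),(556.4,275.9),4.0,12,0,0.65,lat=-0.3)
```

```text
[542.5 133.1]
tcp [541.6  32.2  18.8] jaw -0.69
1 [7.7 1.1] turn z -0.25 tcp [542.8  39.9]
2 [15.5  2.2] turn z -0.51 tcp [544.   47.7]
3 [23.2  3.3] turn z -0.76 tcp [545.2  55.4]
4 [31.   4.4] turn z -1.02 tcp [546.4  63.1]
5 [38.8  5.5] turn z -1.27 tcp [547.6  70.9]
6 [46.5  6.6] turn z -1.52 tcp [548.8  78.6]
7 [54.3  7.7] turn z -1.78 tcp [550.   86.4]
8 [62.   8.8] turn z -2.03 tcp [551.2  94.1]
9 [69.8  9.9] turn z -2.29 tcp [552.4 101.9]
10 [77.6 11. ] turn z -2.54 tcp [553.6 109.6]
11 [85.3 12.2] turn z -2.79 tcp [554.8 117.4]
12 [93.1 13.3] turn z -3.05 tcp [556.  125.1]
```

```bash
python3 -m pendant '[[0.4,6,0.8,0,0,0,-0.2],[0.4,14,2,0,0,0,-0.5],[0.4,22,3.1,0,0,0,-0.75],[0.4,30,4.3,0,0,0,-1],[0.4,38,5.4,0,0,0,-1.25],[0.4,46,6.6,0,0,0,-1.5],[0.4,54,7.7,0,0,0,-1.8],[0.4,62,8.8,0,0,0,-2],[0.4,70,10,0,0,0,-2.3],[0.4,78,11,0,0,0,-2.55],[0.4,86,12.2,0,0,0,-2.8],[0.4,93,13.3,0,0,0,-3.05]]'
python3 - <<'E'
from plan import *
c=camera("wrist");cv2.imwrite("pics/w24.png",c["color"])
s,p,r=tool();a=np.radians(jaw());c=p[:2]+100.9*np.array([-np.sin(a),np.cos(a)])-0.3*np.array([np.cos(a),np.sin(a)]);print(c.round(1))
plan(c,jaw(),(556.4,275.9),4.0,10,0,1,lat=-0.3)
t=camera("top");crop(t,80,120,300,240,3.5,"t24")
E
```

```text
t: 42.78
eef_pos: [556.1, 124.7, 18.8]
orientation: [0.692, 0.721, -0.0, -0.0]
contact_force: [-0.5, -4.6, -0.2]
opening: 0.7
[551.7 226.4]
tcp [556.2 125.6  18.8] jaw 2.38
1 [4.9 1. ] turn z -0.16 tcp [556.9 130.5]
2 [9.9 1.9] turn z -0.32 tcp [557.7 135.5]
3 [14.8  2.9] turn z -0.49 tcp [558.4 140.5]
4 [19.7  3.8] turn z -0.65 tcp [559.2 145.4]
5 [24.7  4.8] turn z -0.81 tcp [560.  150.4]
6 [29.6  5.8] turn z -0.97 tcp [560.7 155.4]
7 [34.5  6.7] turn z -1.14 tcp [561.5 160.4]
8 [39.5  7.7] turn z -1.3 tcp [562.2 165.3]
9 [44.4  8.7] turn z -1.46 tcp [563.  170.3]
10 [49.3  9.6] turn z -1.62 tcp [563.7 175.3]
```

View pics/w24.png

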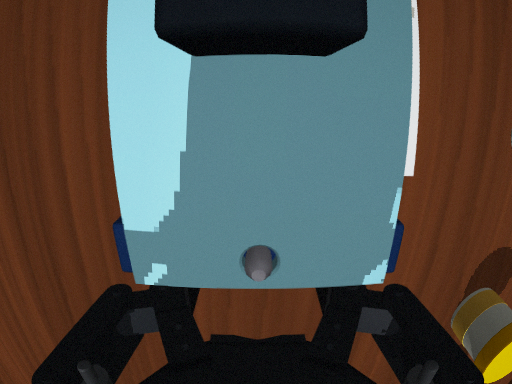

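View pics/t24.png

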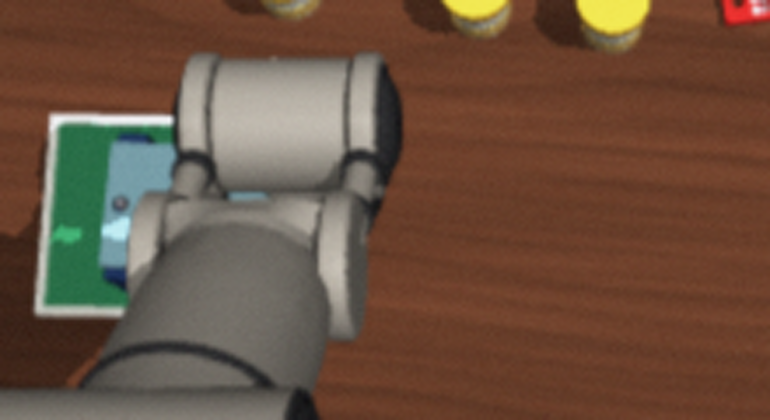

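```bash
python3 -m pendant '[[0.4,5,1,0,0,0,-0.15],[0.4,10,2,0,0,0,-0.3],[0.4,15,2.9,0,0,0,-0.5],[0.4,20,3.9,0,0,0,-0.65],[0.4,25,4.9,0,0,0,-0.8],[0.4,30,5.8,0,0,0,-1],[0.4,35,6.8,0,0,0,-1.15],[0.4,40,7.8,0,0,0,-1.3],[0.4,43,8.4,0,0,0,-1.45],[0.4,45,8.8,0,0,0,-1.5],[0.4,45,8.8,0,0,0,-1.5]]'
python3 - <<'E'
from h import *
c=camera("wrist");s,p,r=tool();print(p.round(1),round(jaw(),2));crop(c,90,180,420,300,2.3,"w25")
E
```

```text
t: 44.25
eef_pos: [563.0, 169.8, 18.8]
orientation: [0.683, 0.73, 0.0, -0.0]
contact_force: [-0.7, -1.5, 0.0]
opening: 0.699
[563.  169.9  18.8] 3.83
```

View pics/w25.png

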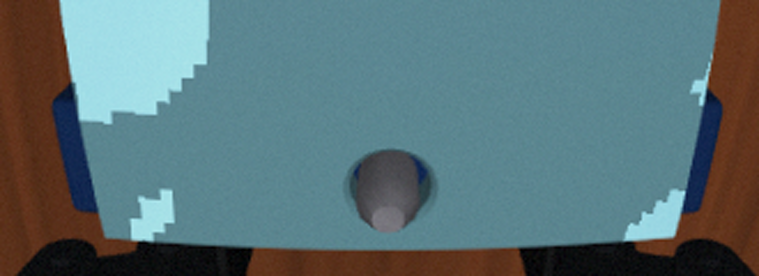

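```bash
python3 -m pendant '[[0.4,-15,0,0,0,0,0],[0.4,-30,0,0,0,0,0],[0.4,-35,0,-20,0,0,0],[0.4,-35,0,-70,0,0,0],[0.4,-35,0,-130,0,0,0],[0.4,-35,0,-190,0,0,0],[0.4,0,0,-250,0,0,0],[0.4,50,0,-285,0,0,0],[0.4,100,0,-285,0,0,0],[0.4,140,0,-285,0,0,0],[0.4,140,0,-285,0,0,0],[0.4,140,0,-285,0,0,0]]'
python3 - <<'E'
from h import *
import pickle
c=camera("wrist");cv2.imwrite("pics/w26.png",c["color"]);pickle.dump(c,open("w26.pkl","wb"));print(tool()[1])
t=camera("top");pickle.dump(t,open("t26.pkl","wb"));cv2.imwrite("pics/t26.png",t["color"])
E
```

```text
t: 45.8
eef_pos: [553.9, 308.0, 303.6]
orientation: [0.683, 0.73, -0.0, 0.0]
contact_force: [0.1, -0.6, 0.6]
opening: 0.696
[554.04499752 307.71066425 303.73147351]
```

View pics/w26.png

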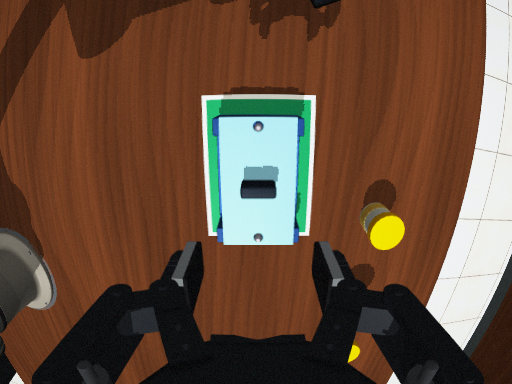

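Run:
```python
from h import *
import pickle
c=pickle.load(open("w26.pkl","rb"));crop(c,195,85,325,165,6,"w26a");crop(c,195,165,325,255,6,"w26b")
```

```text
(no output)
```

View pics/w26a.png

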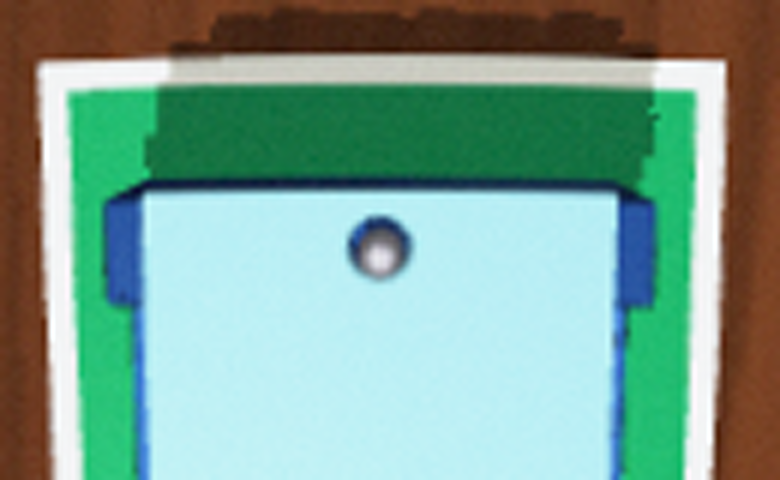

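View pics/w26b.png

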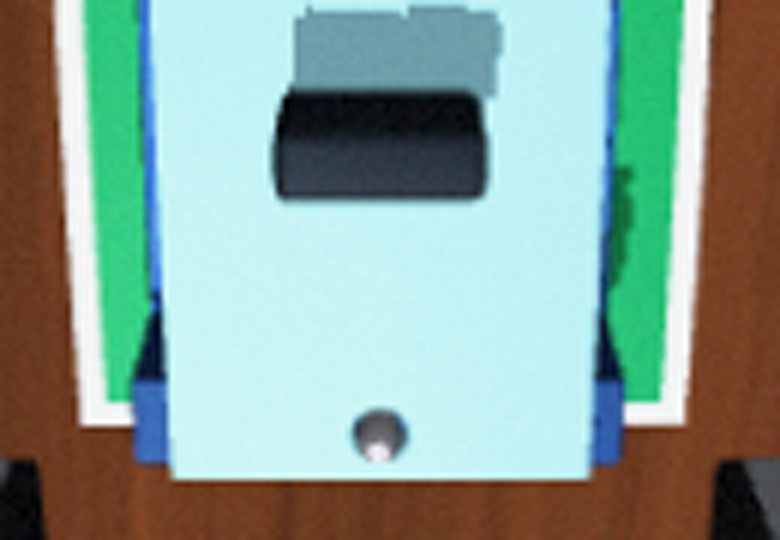

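```bash
cat > chk.py <<'E'
from fitc import *
def chk(c,matpx,pinpx,covpx):
    f=lambda L,z:np.array([wray(c,u,v,z) for u,v in L])
    M=[(-85,115),(85,115),(-85,-115),(85,-115)]
    m=fit(M,f(matpx,0.));print("mat",m[0].round(1),m[1].round(2),m[2].round(1).tolist())
    p=fit([(0,78),(0,-78)],f(pinpx,76.));print("pins",p[0].round(1),p[1].round(2),p[2].round(1).tolist())
    k=fit([(-50,90),(50,90),(-50,-90),(50,-90)],f(covpx,70.));print("cover",k[0].round(1),k[1].round(2),k[2].round(1).tolist())
    a=np.radians(m[1]);B=np.array([[np.cos(a),np.sin(a)],[-np.sin(a),np.cos(a)]])
    for n,q in(("pins",p),("cover",k)):print("carrier in mat frame by",n,(B@(q[0]-m[0])).round(1),round(q[1]-m[1],2))
E
python3 - <<'E'
from chk import *
import pickle
c=pickle.load(open("w26.pkl","rb"))
chk(c,[(201.1,94.9),(315.6,94.9),(208.1,235.3),(308.6,235.3)],[(257.75,127.1),(257.75,239.4)],[(218.4,116.3),(297.4,116.3),(223.1,244.6),(293.1,244.6)])
from mat import *
print(green(c,wray,(196,90,320,240),155,215,[556,276,4])[0])
E
```

```text
mat [556.8 275.4] 3.92 [[-0.5, 0.5], [0.3, 0.6], [-0.4, -0.5], [0.5, -0.6]]
pins [556.1 271.3] 3.9 [[0.0, -0.1], [-0.0, 0.1]]
cover [556.4 272. ] 3.97 [[0.0, 0.9], [-0.2, 0.8], [-0.6, -0.8], [0.8, -0.9]]
carrier in mat frame by pins [-1.  -4.1] -0.02
carrier in mat frame by cover [-0.7 -3.3] 0.06
[557.0160531  274.47921415   4.03909888]
```

```bash
python3 -m pendant '[[0.4,-50,0,0,0,0,0],[0.4,-100,0,0,0,0,0],[0.4,-150,0,20,0,0,0],[0.4,-175,0,60,0,0,0],[0.4,-175,0,110,0,0,0],[0.4,-175,0,160,0,0,0],[0.4,-175,0,210,0,0,0],[0.4,-175,0,255,0,0,0],[0.4,-175,0,283,0,0,0],[0.4,-175,0,283,0,0,0],[0.4,-175,0,283,0,0,0],[0.4,-175,0,283,0,0,0]]'
python3 - <<'E'
from h import *
go(563.0,169.9,18.8,3.9)
go(562.8,174.0,18.8,3.9)
E
```

```text
t: 47.4
eef_pos: [566.5, 134.4, 22.6]
orientation: [0.683, 0.73, 0.001, 0.001]
contact_force: [0.5, 0.5, 0.0]
opening: 0.702
t 47.4 at [566.5 134.4  22.6] jaw 3.81 op 0.702 F [0.5 0.5 0. ] -> shift [35.6 -1.1  3.8] turn [ 0.18 -0.01 -0.09] dq6 -0.1 q [0.1  0.68 1.6  0.   0.86 0.03]
t 47.4 at [566.5 134.4  22.6] jaw 3.81 op 0.702 F [0.5 0.5 0. ] -> shift [39.7 -1.   3.8] turn [ 0.18 -0.01 -0.09] dq6 -0.1 q [0.1  0.68 1.6  0.   0.86 0.03]
```

```bash
python3 -m pendant '[[0.4,10,0,1,0,0,-0.1],[0.4,20,0,1,0,0,-0.1],[0.4,30,0,1,0,0,-0.1],[0.4,32,0,1,0,0,-0.1],[0.4,32,0,1,0,0,-0.1],[0.4,32,0,1,0,0,-0.1]]'
python3 - <<'E'
from h import *
go(562.8,174.2,18.8,3.9)
E
```

```text
t: 48.15
eef_pos: [563.2, 166.3, 19.7]
orientation: [0.683, 0.731, -0.0, -0.0]
contact_force: [-0.7, 0.3, -0.1]
opening: 0.696
t 48.15 at [563.2 166.3  19.7] jaw 3.92 op 0.696 F [-0.7  0.3 -0.1] -> shift [7.9 0.2 0.9] turn [-0.01  0.    0.02] dq6 0.0 q [ 0.16  0.69  1.58 -0.    0.87  0.09]
```

```bash
python3 -m pendant '[[0.4,3,0.2,0,0,0,0],[0.4,6,0.2,0,0,0,0],[0.4,8,0.2,0,0,0,0],[0.4,8,0.2,0,0,0,0],[0.4,8,0.2,0,0,0,0]]'
python3 -m pendant '[[0.4,-15,0,0,0,0,0],[0.4,-30,0,0,0,0,0],[0.4,-40,0,-20,0,0,0],[0.4,-40,0,-70,0,0,0],[0.4,-40,0,-130,0,0,0],[0.4,-40,0,-190,0,0,0],[0.4,0,0,-250,0,0,0],[0.4,50,0,-285,0,0,0],[0.4,100,0,-285,0,0,0],[0.4,140,0,-285,0,0,0],[0.4,140,0,-285,0,0,0],[0.4,140,0,-285,0,0,0]]'
python3 - <<'E'
from h import *
import pickle
c=camera("wrist");pickle.dump(c,open("w27.pkl","wb"));crop(c,195,85,325,165,6,"w27a");crop(c,195,165,325,255,6,"w27b")
E
```

```text
t: 48.78
eef_pos: [562.9, 174.4, 19.8]
orientation: [0.683, 0.731, 0.0, 0.0]
contact_force: [0.7, -2.6, -0.8]
opening: 0.705
t: 50.28
eef_pos: [553.4, 313.1, 304.5]
orientation: [0.683, 0.731, -0.0, -0.0]
contact_force: [-0.0, 0.3, -0.3]
opening: 0.699
```

View pics/w27a.png

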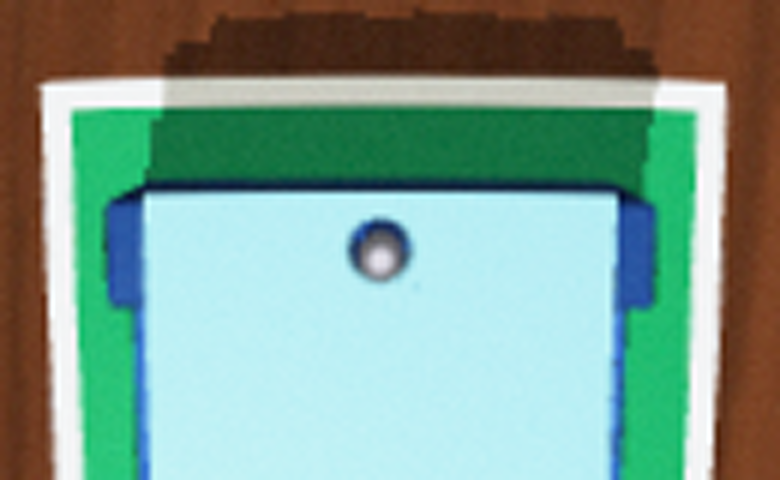

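View pics/w27b.png

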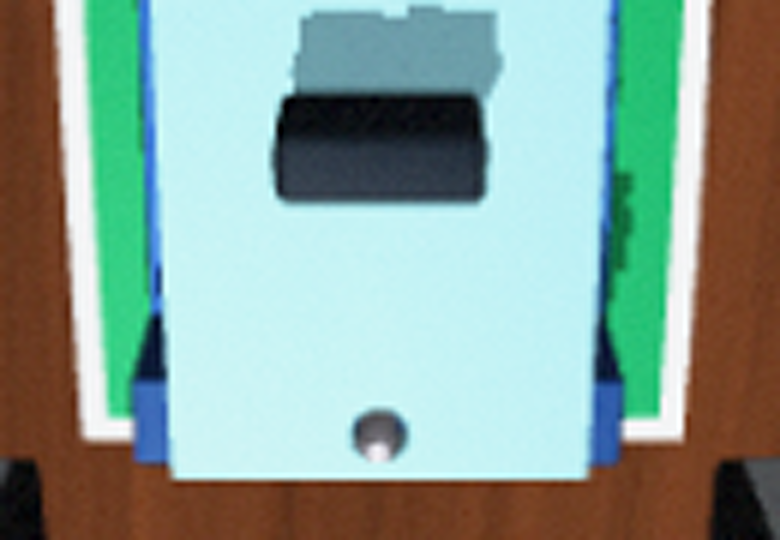

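Run:
```python
from chk import *
import pickle
c=pickle.load(open("w27.pkl","rb"))
chk(c,[(201.6,98.6),(315.6,98.6),(208.4,237.9),(308.6,237.9)],[(257.75,127.4),(257.75,239.4)],[(218.4,116.3),(297.4,116.3),(223.3,244.6),(292.9,244.6)])
from mat import *
print(green(c,wray,(196,90,320,240),155,215,[556,276,4])[0])
```

```text
mat [557.1 274.9] 4.01 [[-0.4, 0.4], [0.3, 0.5], [-0.7, -0.5], [0.8, -0.5]]
pins [555.7 275.8] 4.01 [[0.0, -0.1], [-0.0, 0.1]]
cover [556.  276.8] 4.08 [[-0.1, 1.1], [-0.1, 1.0], [-0.4, -1.0], [0.6, -1.1]]
carrier in mat frame by pins [-1.3  1. ] -0.0
carrier in mat frame by cover [-1.  2.] 0.07
[557.07332109 273.92839862   4.03065756]
```

```bash
python3 -m pendant '[[0.4,-50,0,0,0,0,0],[0.4,-100,0,0,0,0,0],[0.4,-150,0,0,0,0,0],[0.4,-200,0,0,0,0,0],[0.4,-250,0,0,0,0,0],[0.4,-300,0,0,0,0,0],[0.4,-350,0,0,0,0,0],[0.4,-400,0,0,0,0,0],[0.4,-430,0,0,0,0,0],[0.4,-430,0,0,0,0,0],[0.4,-430,0,0,0,0,0]]'
python3 - <<'E'
from h import *
import pickle
t=camera("top");pickle.dump(t,open("t28.pkl","wb"));crop(t,80,90,280,230,4,"t28")
s=camera("scene");crop(s,190,170,400,320,3.8,"s28")
P=cloud(t);hsv=cv2.cvtColor(t["color"],cv2.COLOR_BGR2HSV);H,S,V=[hsv[...,i].astype(int) for i in range(3)]
yel=(abs(H-28)<6)&(S>120)&(V>100)
for b in[(145,95,175,130),(203,100,230,135),(243,105,270,137)]:
    m=blob(t,yel,b);m&=P[...,2]>60;print("cup",P[m].mean(0).round(0))
E
```

```text
t: 51.7
eef_pos: [582.2, -115.1, 304.9]
orientation: [0.683, 0.73, 0.0, -0.0]
contact_force: [0.7, -0.2, 0.4]
opening: 0.7
cup [756. 207.  75.]
cup [754.  47.  71.]
cup [713. -57. 131.]
```

View pics/t28.png

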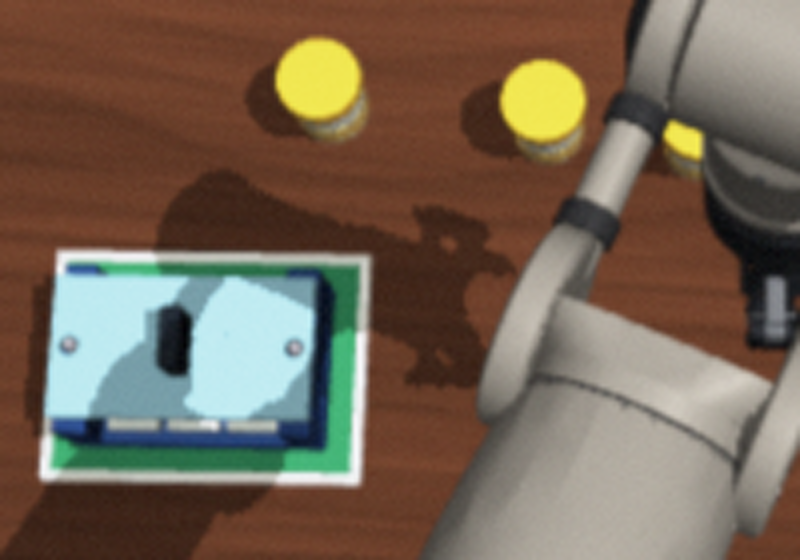

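View pics/s28.png

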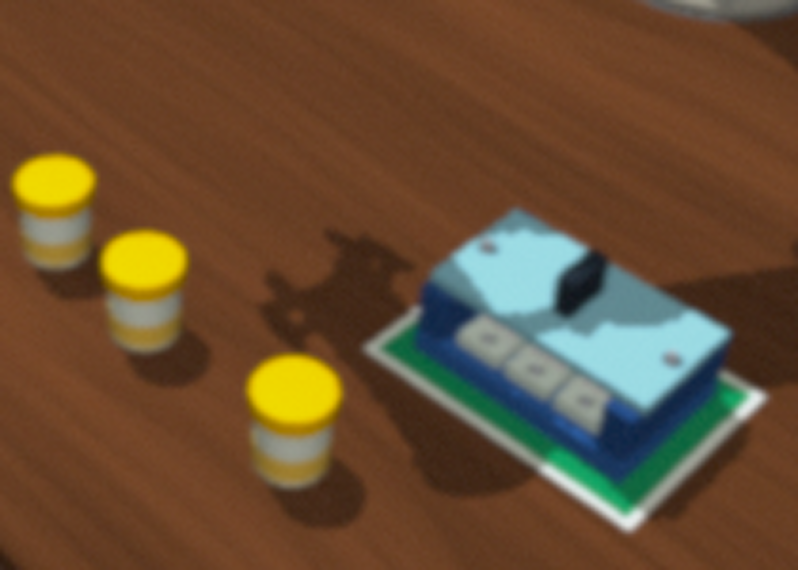

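Run:
```python
from fitc import *
import pickle
c=pickle.load(open("t28.pkl","rb"))
f=lambda L,z:np.array([rays(c,80+x/4-.4,90+y/4-.4,z) for x,y in L])
m=fit([(85,115),(85,-115),(-85,-115),(-85,115)],f([(57,250),(371,255),(360,485),(40,480)],0.))
p=fit([(0,78),(0,-78)],f([(68,344),(295,347)],76.))
print(m[0].round(1),m[1].round(2),m[2].round(1).tolist());print(p[0].round(1),p[1].round(2));print((p[0]-m[0]).round(1))
print(wray.__name__, np.hypot(*(f([(68,344)],76.)-f([(295,347)],76.))[0,:2]).round(1))
```

```text
[557.3 278.5] 3.85 [[0.9, 1.3], [0.4, -0.5], [-0.9, -0.6], [-0.4, -0.3]]
[555.4 277. ] 3.86
[-1.9 -1.4]
wray 156.4
```

Run:
```python
from rig import ticket
print(ticket.job_done())
```

```text
the job is handed in; nothing more can be done
None
```

The job is done and handed in at about 52 s. All three white cassettes are seated in the carrier, the cover is home on its pins, and the carrier stands on the green mat. The handover gave no verdict.

- **Cassettes:** each went into its own bay and stopped at the expected seated height under about 25 N of press. The red, purple and pink look-alikes were left alone.
- **Cover:** it was knocked a few centimetres aside partway through, so I measured it again before gripping it. It came down flush, stopping at the expected height of 75.3 mm, and both pins show through the holes.
- **Carrier on the mat:** my two last checks agree on squareness, within 0.1°. The wrist camera puts the centre about (−1.3, +1.0) mm from the mat's centre, and the top camera (−1.9, −1.4) mm. They disagree by about 2.5 mm along the mat's length, roughly the 2 mm calibration error of each camera, so I left it there.
- **Cups:** two of them measured unmoved within about 3 mm. The arm half hid the third from the top camera, so its reading there was no good. The scene picture shows it upright, apparently where it was.

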